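# Make the degassing plate ready for its hood

## Robot

A 6-joint arm with a two-finger parallel gripper is mounted at the origin on the work surface. World frame = base frame: x ahead of the robot, y to its left, z up, the work surface at z = 0. Lengths are in m, angles in rad, forces in N, time in s.
With the tool pointing down it reaches from about 0.4 to 0.825 m from the base axis. Payload 7 kg.
Tool frame: the origin (TCP) lies midway between the tips of the shut fingers; the grasp point (between the pads) lies 19 mm behind it; z points along the fingers, y is the line along which they close (so a half turn about z gives the same grasp; the last joint's range is limited). The gripper opens to 88 mm and grips with 3 to 60 N. Pads are 19 mm wide; open, the fingers measure 130 mm over their backs; the gripper's body (78 mm by 193 mm) begins 47 mm behind the grasp point.
Start: joints at [-0.92, 0.359, 0.012, 0, -1.224, -0.288], TCP at [0.24, -0.631, 0.227] pointing down, gripper open.
Joint ranges: [-3.07, 3.07], [-1.43, 2.12], [-1.02, 1.25], [-3.03, 1.67], [-3.05, -0], [-3.03, 3.03]. Speed limits (rad/s): [2.39, 2.39, 3.01, 3.14, 3.14, 3.14].

## Interface

Orientations are given as [roll, pitch, yaw] about the fixed x, y, z axes, in that order (R = Rz(yaw) Ry(pitch) Rx(roll)).
In Python, from station import telemetry, eyes, ticket, recognise, trace gives the robot as it stands. The module is installed in compiled form; this text tells all that it offers.
- The arm moves only by the tool servo_tool, never from a script. Its argument "series" is a list that holds one entry, the list of rows, each a list of 4 numbers: the shift along the tool's x, y, z in mm, then the turn about the tool's z in rad. In form: [[[x, y, z, roll], ...]]. A call has exactly 10 rows; each row shifts and turns the commanded pose from where the row before left it, along the tool's axes as they then stand; what a row does not reach is not made up. A row lasts 1/12 s, in which the tool goes at most 41.7 mm and 7.16 degrees, less where a joint would pass 70% of its speed; a pose out of reach is approached as far as the arm can. A call is refused whole if a number of a shift passes 41.7 or a number of a turn 0.125, either way. A call with a gripper value outside its range is refused whole. "claw" is the gripper's target within -1 to 1 (shut at 1, half-way at 0, fully open at -1), set as the call begins (left out, the last holds). The fingers move at their own pace and stop on an object; "grip_force" is the grip in N (left out, the last holds). Time passes only in rows, so rows that do not move let the fingers close, or fill a call up. It gives the time, the measured TCP pose, the force, the opening and the grip force at its end, in the units of the state.
- telemetry.get_state(): the state, without advancing time (a new reading comes with each control period).
- eyes.grab_frame(name): name is "scene" or "top" or "wrist"; returns the picture (384x512x3 uint8, red, green, blue); there is no depth.
- eyes.calibration(name): a dict with "mtx" (3x3 intrinsics, pixels), "k1" (the pictures are not rectified: a ray, as slopes to the right and down, at radius r is drawn at 1 + k1 r^2 times it, then the intrinsics apply), "rvec" (rotation vector, rad) and "tvec" (3), from world to camera coordinates, as OpenCV has them. Camera axes: x right, y down, z forward; pixel columns grow to the right and rows downward; lengths in m; the calibration is good to about 2 mm. A picture is of the moment at which its call begins: read the wrist's pose just before it. calibration takes no time and is no camera call; for the wrist camera it gives the pose at the moment of the call.
- ticket.job_done(): hands the job in; it is judged then, once.
Trained networks look in the newest picture that a camera, given by its name, has taken for a name from the list of things; names that differ only in an ending like _2 or _b are one class to them, and where a whole thing is asked for, a point or a joint stands for the part that bears it (a point fixed in the world has none). Each returns a list of dicts, best first, with "conf" (0 to 1); they miss things now and then, are a little off and sometimes report something else, mostly with a low value. They report only what shows in the picture. A call takes as long as a camera call. They do not tell look-alikes from the thing itself.
- recognise(camera, name): "position" ([x, y, z] in m, in world coordinates, good to about 4 mm: the middle of the surface that is visible of it).
- trace(camera, name): "mask" (384x512 bool, what is visible of it).
The state is a dict: "t": time; "q": joint angles; "qd": joint speeds; "joint_efforts": joint torques, N m; "eef_pos": TCP position; "ee_rot": TCP orientation; "force": force on the tool from outside, world axes, zero at the start; "moment": the same for the moment, N m; "width": finger opening in m; "gripper_force": force on a finger pad.
Only numpy, scipy, OpenCV 4.12 (cv2) and the standard library are available. Lean on these libraries where they do the work, as an engineer would, in place of code of your own. Each camera call takes 0.05 s, during which the arm holds its last target. There are 200 camera calls.

## Task

Get the degassing plate ready for its hood: first stand every tipped sample bottle upright in the blue lane, among the bottles already standing there. Then take the stylus from its holster and guide its tip, on the gasket or just above it, slowly (about 3 cm a second) all the way along the black seam from the green dot round the bend to the red dot, and hang it back in the holster. Last, throw the lever fully over to ready; all bottles must then stand upright in the lane, and the beaker and the amber bottle behind the plate stay where they are.

Things in the scene. Friction and masses are not known exactly. Their poses are not given: they have to be found in the camera images.
- bottle1_mid (a point): square white sample bottle, 44 x 44 mm, body 80 mm tall with a narrower round orange cap (diameter 32 mm) up to 110 mm; filled and capped, about 0.17 kg. This point is on its axis, half-way up (55 mm from foot and from cap top); z points from foot to cap. Starts lying on a side across the lane, cap roughly towards the robot; may be absent (None).
- bottle2_mid (a point): square white sample bottle, 44 x 44 mm, body 80 mm tall with a narrower round orange cap (diameter 32 mm) up to 110 mm; filled and capped, about 0.17 kg. This point is on its axis, half-way up (55 mm from foot and from cap top); z points from foot to cap. Starts lying on a side across the lane, cap roughly towards the robot; may be absent (None).
- bottle3_mid (a point): square white sample bottle, 44 x 44 mm, body 80 mm tall with a narrower round orange cap (diameter 32 mm) up to 110 mm; filled and capped, about 0.17 kg. This point is on its axis, half-way up (55 mm from foot and from cap top); z points from foot to cap. Starts lying on a side across the lane, cap roughly towards the robot; may be absent (None).
- bottle4_mid (a point): square white sample bottle, 44 x 44 mm, body 80 mm tall with a narrower round orange cap (diameter 32 mm) up to 110 mm; filled and capped, about 0.17 kg. This point is on its axis, half-way up (55 mm from foot and from cap top); z points from foot to cap. Starts standing in the lane as a neighbour.
- bottle5_mid (a point): square white sample bottle, 44 x 44 mm, body 80 mm tall with a narrower round orange cap (diameter 32 mm) up to 110 mm; filled and capped, about 0.17 kg. This point is on its axis, half-way up (55 mm from foot and from cap top); z points from foot to cap. Starts standing in the lane as a neighbour.
- plate: fixed aluminium base plate of a degassing chamber, 290 x 630 mm (x from -138 to +152 mm, y from -315 to +315 mm), 12 mm thick, origin under it, top face 12 mm above the origin, x away from the robot. The blue lane painted on it runs along y: x from -60 to +60 mm, y from -290 to +290 mm. A black gasket lies flush in the top face; a vacuum gauge (diameter 44 mm, 25 mm tall) stands at x 125, y 265 mm.
- seam_a: leg A of the gasket seam to be checked: black strip 8 mm wide, 150 mm long and straight, flush with the plate, starting beside the green dot. Origin at the middle of the leg on the plate's top face, x along the leg in the direction of travel, z up.
- seam_b: leg B of the seam: slanting, 57 mm long, starts where leg A ends. Origin at the middle of the leg on the plate's top face, x along the leg in the direction of travel, z up.
- seam_c: leg C of the seam: 150 mm long, starts where leg B ends and stops beside the red dot. Origin at the middle of the leg on the plate's top face, x along the leg in the direction of travel, z up.
- stylus_tip (a point): tip of the check stylus: steel shaft of diameter 12 mm with a point 4 mm across, 165 mm long overall, 60 g. z points from the tip up along the handle.
- stylus_grip (a point): middle of the stylus's yellow handle, 128 mm above the tip: handle 18 x 18 mm square (faces along its own x and y), 74 mm long (from 91 to 165 mm above the tip), above a black collar of diameter 42 mm, 85 to 91 mm above the tip.
- holster_seat (a point): centre of the top face of the blue holster (70 x 70 mm, top 104 mm above the table, fixed) with a 26 x 26 mm through hole; the stylus hangs upright in it by its collar, tip down, handle centre 43 mm above this point, tip 19 mm above the table.
- ready (a joint): toggle lever, 0 = leaning back towards the robot (not ready), 1.0 rad = fully over, away from the robot (ready). Turns with light friction (under 2 N at its ball) and stays where it is left.
- ready_tip (a point): centre of the red ball (diameter 26 mm) on the end of the lever, 80 mm from its pivot.
- ready_base: lever's fixed grey housing, 70 x 50 x 25 mm, origin under its centre; the pivot is 22 mm above the origin along y; the ball swings towards +x of this frame.
- beaker_rim (a point): bystander: centre of the mouth of an empty glass beaker, 100 mm tall.
- amber: bystander: amber glass bottle 130 mm tall, origin under it. (Fixed clutter: a stack of clear dishes, 30 mm tall, and a pen on the bench between plate and robot.)
There are look-alikes about, which are no part of the job. What is shaped like the part that bears stylus_tip but pink is not meant.

How it is judged:
On the way, in this order (a step that is already met when the one before it is completed fails the run):
1. every bottle that is there stands upright in the blue lane (angle between each of bottle1_mid, bottle2_mid, bottle3_mid, bottle4_mid, bottle5_mid's own z axis and vertical below 0.1 rad and x of bottle1_mid in the frame of plate between -0.045 and 0.045 m and y of bottle1_mid in the frame of plate between -0.3 and 0.3 m and z of bottle1_mid in the frame of plate between 0.062 and 0.074 m and x of bottle2_mid in the frame of plate between -0.045 and 0.045 m and y of bottle2_mid in the frame of plate between -0.3 and 0.3 m and z of bottle2_mid in the frame of plate between 0.062 and 0.074 m and x of bottle3_mid in the frame of plate between -0.045 and 0.045 m and y of bottle3_mid in the frame of plate between -0.3 and 0.3 m and z of bottle3_mid in the frame of plate between 0.062 and 0.074 m and x of bottle4_mid in the frame of plate between -0.045 and 0.045 m and y of bottle4_mid in the frame of plate between -0.3 and 0.3 m and z of bottle4_mid in the frame of plate between 0.062 and 0.074 m and x of bottle5_mid in the frame of plate between -0.045 and 0.045 m and y of bottle5_mid in the frame of plate between -0.3 and 0.3 m and z of bottle5_mid in the frame of plate between 0.062 and 0.074 m), for 0.3 s.
2. stylus tip travels along first third of leg A: on the gasket or up to 8 mm above it, within 7 mm of its centre line, for at least 0.5 s (x of stylus_tip in the frame of seam_a between -0.075 and -0.027 m and y of stylus_tip in the frame of seam_a between -0.007 and 0.007 m and z of stylus_tip in the frame of seam_a between -0.003 and 0.008 m), for 0.5 s.
3. stylus tip travels along middle of leg A: on the gasket or up to 8 mm above it, within 7 mm of its centre line, for at least 0.5 s (x of stylus_tip in the frame of seam_a between -0.023 and 0.023 m and y of stylus_tip in the frame of seam_a between -0.007 and 0.007 m and z of stylus_tip in the frame of seam_a between -0.003 and 0.008 m), for 0.5 s.
4. stylus tip travels along last third of leg A: on the gasket or up to 8 mm above it, within 7 mm of its centre line, for at least 0.5 s (x of stylus_tip in the frame of seam_a between 0.027 and 0.072 m and y of stylus_tip in the frame of seam_a between -0.007 and 0.007 m and z of stylus_tip in the frame of seam_a between -0.003 and 0.008 m), for 0.5 s.
5. stylus tip travels along the slanting leg B: on the gasket or up to 8 mm above it, within 7 mm of its centre line, for at least 0.5 s (x of stylus_tip in the frame of seam_b between -0.024 and 0.024 m and y of stylus_tip in the frame of seam_b between -0.007 and 0.007 m and z of stylus_tip in the frame of seam_b between -0.003 and 0.008 m), for 0.5 s.
6. stylus tip travels along first third of leg C: on the gasket or up to 8 mm above it, within 7 mm of its centre line, for at least 0.5 s (x of stylus_tip in the frame of seam_c between -0.072 and -0.027 m and y of stylus_tip in the frame of seam_c between -0.007 and 0.007 m and z of stylus_tip in the frame of seam_c between -0.003 and 0.008 m), for 0.5 s.
7. stylus tip travels along middle of leg C: on the gasket or up to 8 mm above it, within 7 mm of its centre line, for at least 0.5 s (x of stylus_tip in the frame of seam_c between -0.023 and 0.023 m and y of stylus_tip in the frame of seam_c between -0.007 and 0.007 m and z of stylus_tip in the frame of seam_c between -0.003 and 0.008 m), for 0.5 s.
8. stylus tip travels along last third of leg C: on the gasket or up to 8 mm above it, within 7 mm of its centre line, for at least 0.5 s (x of stylus_tip in the frame of seam_c between 0.027 and 0.075 m and y of stylus_tip in the frame of seam_c between -0.007 and 0.007 m and z of stylus_tip in the frame of seam_c between -0.003 and 0.008 m), for 0.5 s.
9. stylus hangs in its holster again and is let go (horizontal distance between stylus_tip and holster_seat below 0.012 m and angle between stylus_grip's own z axis and vertical below 0.1 rad and z of stylus_grip in the frame of holster_seat between 0.037 and 0.048 m and contact force between the fingers and stylus below 0.05 N), for 0.3 s.
10. lever thrown over to ready (value of joint ready above 0.8 rad), for 0.2 s.
At the end, for the whole second after the job is handed in: every bottle present stands upright (within 0.1 rad) with its middle within 45 mm of the blue lane's centre line and within 300 mm of its middle, at rest; the stylus hangs upright in the holster, released, within 12 mm of the hole's centre; the lever is past 0.8 rad (all of step 1 and all of step 9 and value of joint ready above 0.8 rad and linear speed of each of bottle1, bottle2, bottle3, bottle4, bottle5 below 0.02 m/s); the robot touches nothing.
It fails at once if a bystander on the bench is shifted by more than 4 cm (distance of any of beaker_rim, amber from where it was at the start of the episode above 0.04 m).
Of bottle1, bottle2, bottle3 only 2 to 3 are there at a start; the rules pass over those that are not, and their reading is None.
At some moment in a run one of bottle1, bottle2, bottle3, bottle4, bottle5 may be knocked a few centimetres aside while the robot is not near it.
It also fails if it takes over 210 s, if anything falls off the work surface, if the arm or the gripper's body presses on something with over 40 N, if the wrist force passes 120 N, or if a joint passes its speed limit or range.

## Working session

There is one attempt and no reset: what is moved stays moved. The work goes in short steps, Python scripts to look and compute and a tool call to move; the robot and the scene stay as the last step left them, time stands still between calls to the robot, and variables do not carry over. Pictures are saved under pics/ and viewed, at most 14 in all, crops included, and the job is handed in when it is done.

Besides the shell and the picture viewer there is one more tool, called after "Emit:" by a JSON object that holds its "name" and its "arguments", one argument or row to a line. servo_tool: Moves the arm, as the interface text tells. Its arguments: {"type":"object","properties":{"series":{"type":"array"},"claw":{"type":"number"},"grip_force":{"type":"number"}},"required":["series"]}

```bash
mkdir -p pics; cat > h.py <<'E'
import numpy as np, cv2
from station import telemetry, eyes, ticket, recognise, trace
def grab(n,f=None):
    im=eyes.grab_frame(n)
    if f: cv2.imwrite('pics/'+f,cv2.cvtColor(im,cv2.COLOR_RGB2BGR))
    return im
def cal(n):
    c=eyes.calibration(n);R=cv2.Rodrigues(np.array(c['rvec'],float))[0];return np.array(c['mtx'],float),c['k1'],R,np.array(c['tvec'],float).ravel()
def px2w(c,uv,z):
    K,k,R,t=c
    uv=np.atleast_2d(uv).astype(float);out=[]
    for p in uv:
        s=cv2.undistortPoints(p.reshape(1,1,2),K,np.array([k,0,0,0,0.])).ravel()
        d=R.T@np.array([s[0],s[1],1]);o=-R.T@t
        out.append(o+d*(z-o[2])/d[2])
    return np.array(out)
def w2px(c,P):
    K,k,R,t=c
    return cv2.projectPoints(np.atleast_2d(P).astype(float),cv2.Rodrigues(R)[0],t,K,np.array([k,0,0,0,0.]))[0].reshape(-1,2)
def st():
    s=telemetry.get_state();print('t',round(s['t'],2),'tcp',np.round(s['eef_pos'],4),'rot',np.round(s['ee_rot'],3),'w',s['width'],'F',np.round(s['force'],1));return s
E
python3 - <<'E'
from h import *
s=st()
for n in('top','scene'):
    im=grab(n,n+'0.png'); c=cal(n); print(n,'cam at',np.round(-c[2].T@c[3],3),c[0][0,0])
    for k in ('bottle1_mid','plate','seam_a','seam_b','seam_c','stylus_tip','holster_seat','ready_tip','ready_base','beaker_rim','amber'):
        try: print(k,[(round(d['conf'],2),np.round(d['position'],3).tolist()) for d in recognise(n,k)][:7])
        except Exception as e: print(k,e)
E
```

```text
t 0.0 tcp [ 0.2393 -0.6306  0.2256] rot [ 3.14  -0.    -2.779] w 0.08764714870203567 F [-0.  -0.7 -0.6]
top cam at [ 0.525 -0.012  1.115] 383.73246517410854
bottle1_mid [(0.59, [0.476, 0.121, 0.051]), (0.56, [0.492, -0.256, 0.087])]
plate [(0.97, [0.528, -0.034, 0.013])]
seam_a [(0.7, [0.622, -0.096, 0.015]), (0.52, [0.611, 0.005, 0.01])]
seam_b [(0.7, [0.622, -0.096, 0.015]), (0.52, [0.611, 0.005, 0.01])]
seam_c [(0.7, [0.622, -0.096, 0.015]), (0.52, [0.611, 0.005, 0.01])]
stylus_tip [(0.82, [0.506, 0.409, 0.123])]
holster_seat [(0.93, [0.51, 0.393, 0.105])]
ready_tip [(0.58, [0.447, -0.413, 0.103])]
ready_base [(0.93, [0.463, -0.409, 0.022])]
beaker_rim [(0.72, [0.77, 0.018, 0.05])]
amber [(0.76, [0.747, -0.185, 0.084])]
scene cam at [1.185 0.222 1.033] 383.7190672614621
bottle1_mid [(0.56, [0.488, 0.12, 0.056]), (0.19, [0.478, -0.005, 0.055])]
plate [(0.69, [0.555, 0.008, 0.012])]
seam_a [(0.49, [0.598, 0.102, 0.013]), (0.42, [0.619, -0.09, 0.016]), (0.19, [0.552, 0.007, 0.014])]
seam_b [(0.49, [0.598, 0.102, 0.013]), (0.42, [0.619, -0.09, 0.016]), (0.19, [0.552, 0.007, 0.014])]
seam_c [(0.49, [0.598, 0.102, 0.013]), (0.42, [0.619, -0.09, 0.016]), (0.19, [0.552, 0.007, 0.014])]
stylus_tip [(0.63, [0.607, 0.376, 0.102]), (0.6, [0.515, 0.405, 0.12])]
holster_seat [(0.85, [0.515, 0.414, 0.103])]
ready_tip [(0.7, [0.744, 0.014, 0.069]), (0.58, [0.454, -0.415, 0.091])]
ready_base [(0.69, [0.471, -0.412, 0.025])]
beaker_rim [(0.81, [0.74, 0.01, 0.063]), (0.5, [0.507, -0.261, 0.083]), (0.19, [0.456, -0.417, 0.091])]
amber [(0.82, [0.77, -0.181, 0.081]), (0.28, [0.492, 0.121, 0.056])]
```

View pics/top0.png

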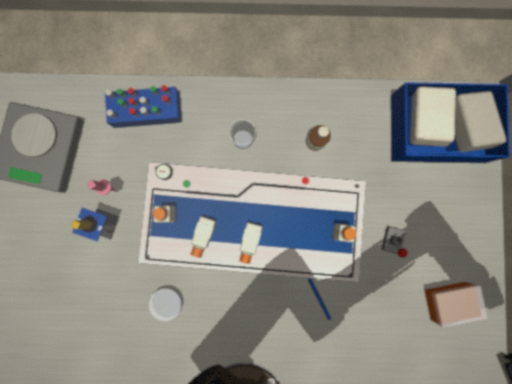

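View pics/scene0.png

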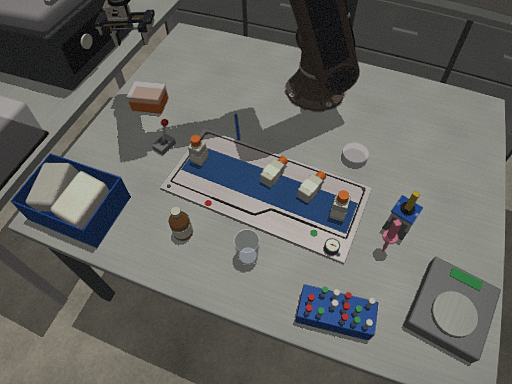

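Top view: two tipped bottles at (203,237) and (251,241), caps towards the robot; standing bottles at (162,213) and (345,233). Stylus candidates are the yellow one in the blue holster at (80,224) and the pink look-alike at (100,186), so yellow is the one. Lever ball is at (402,253), green dot (186,184), red dot (305,181).

```bash
cat > m.py <<'E'
from h import *
im=cv2.imread('pics/top0.png');c=cal('top')
# plate: quad from bright/contrasty region via trace mask
m=None
grab('top')
r=trace('top','plate');m=r[0]['mask'].astype(np.uint8)
cnt=max(cv2.findContours(m,0,2)[0],key=cv2.contourArea)
w=px2w(c,cnt.reshape(-1,2),0.012)[:,:2].astype(np.float32)
rc=cv2.minAreaRect(w);print('plate rect',rc)
for d in trace('top','bottle1_mid'):
    mm=d['mask'];ys,xs=np.nonzero(mm);print('bottle',round(d['conf'],2),xs.mean().round(1),ys.mean().round(1),len(xs))
hsv=cv2.cvtColor(im,cv2.COLOR_BGR2HSV)
def blobs(lo,hi,z,name,mn=6):
    mk=cv2.inRange(hsv,np.array(lo),np.array(hi));n,l,s,ce=cv2.connectedComponentsWithStats(mk)
    for i in range(1,n):
        if s[i,4]>=mn: print(name,ce[i].round(1),s[i,4],px2w(c,ce[i],z)[0].round(3))
blobs((8,150,120),(16,255,255),0.12,'orange')
blobs((20,120,80),(32,255,255),0.21,'yellow')
blobs((45,80,60),(75,255,255),0.012,'green')
blobs((0,150,100),(4,255,255),0.012,'red')
crop=cv2.resize(im[150:290,130:375],None,fx=3.2,fy=3.2,interpolation=cv2.INTER_CUBIC);cv2.imwrite('pics/crop.png',crop)
E
python3 m.py
```

```text
plate rect ((0.5181511044502258, -0.01850038766860962), (0.6310077905654907, 0.290793776512146), 85.8696517944336)
bottle 0.78 202.3 235.7 679
bottle 0.23 400.8 249.8 116
orange [159.2 213.5] 91 [0.535 0.226 0.12 ]
orange [348.9 233.2] 106 [ 0.492 -0.266  0.12 ]
orange [196.5 251.8] 53 [0.439 0.127 0.12 ]
orange [244.9 258.3] 56 [0.424 0.002 0.12 ]
yellow [ 79.1 224.3] 92 [0.506 0.39  0.21 ]
green [153.   88.8] 22 [0.901 0.281 0.012]
green [119.6  91.5] 26 [0.891 0.379 0.012]
green [120.5 102. ] 22 [0.859 0.375 0.012]
green [154.6 109.1] 23 [0.84  0.275 0.012]
green [ 24.2 175.2] 344 [0.64  0.642 0.012]
green [186.1 183.5] 24 [0.624 0.177 0.012]
red [163.8  87.5] 11 [0.905 0.25  0.012]
red [130.8  90.4] 13 [0.895 0.346 0.012]
red [164.9  98.1] 8 [0.873 0.246 0.012]
red [131.7 101. ] 9 [0.863 0.342 0.012]
red [132.2 111. ] 8 [0.833 0.34  0.012]
red [305. 180.] 21 [ 0.64  -0.166  0.012]
red [404.2 252.7] 6 [ 0.435 -0.452  0.012]
```

View pics/crop.png

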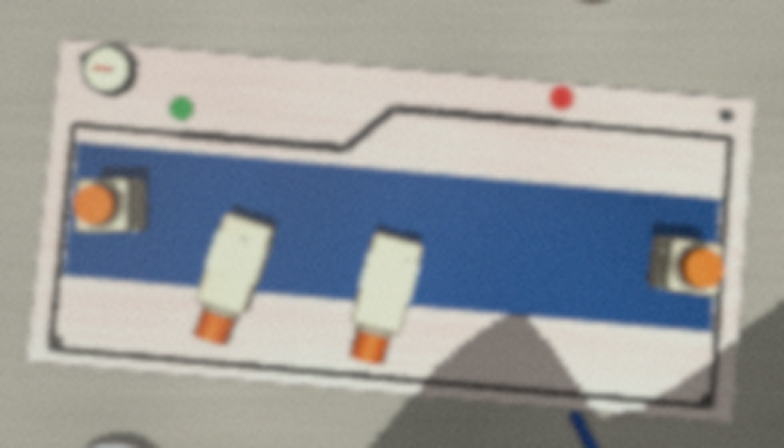

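The crop shows the seam: leg A from about (185,134) to the bend at (345,148), then slanting up to (395,108), and leg C to about (560,122). The bottles' feet lie in the lane.

```bash
cat > m2.py <<'E'
from h import *
c=cal('top'); f=lambda p:np.array([130+(p[0]+.5)/3.2-.5,150+(p[1]+.5)/3.2-.5])
a=-0.072;X=np.array([np.cos(a),np.sin(a)]);Y=np.array([-X[1],X[0]]);O=np.array([.511,-.018])
pl=lambda w:np.array([(w[:2]-O)@X,(w[:2]-O)@Y]).round(4)
for n,ft,sh,cap in (('b1',(250,215),(218,307),(213,326)),('b2',(399,238),(374,331),(369,346))):
    F=px2w(c,f(ft),.056)[0];S=px2w(c,f(sh),.056)[0];C=px2w(c,f(cap),.046)[0]
    print(n,'foot',F.round(3),pl(F),'shoulder',S.round(3),'cap',C.round(3),'len',np.linalg.norm(F-S).round(3),'axis yaw',np.arctan2(*(S-F)[1::-1]).round(3))
for n,p,z in (('A0',(185,134),.012),('AB',(345,148),.012),('BC',(395,108),.012),('C1',(560,122),.012),('green',(181,108),.012),('red',(561,97),.012),('corTL',(62,41),.012),('corTR',(754,100),.012),('corBL',(29,360),.012),('corBR',(730,418),.012),
  ('gTL',(75,125),.012),('gTR',(730,138),.012),('gBL',(54,346),.012),('gBR',(710,402),.012),('laneTL',(78,144),.012),('laneTR',(719,200),.012),('gauge',(107,68),.037)):
    w=px2w(c,f(p),z)[0];print(n,w[:2].round(3),pl(w))
E
python3 m2.py
```

```text
b1 foot [0.529 0.107 0.056] [0.0088 0.1262] shoulder [0.45  0.133 0.056] cap [0.433 0.138 0.046] len 0.083 axis yaw 2.83
b2 foot [ 0.511 -0.021  0.056] [ 0.0004 -0.0032] shoulder [ 0.432 -0.001  0.056] cap [0.418 0.003 0.046] len 0.082 axis yaw 2.894
A0 [0.601 0.172] [0.0758 0.1962]
AB [0.59  0.028] [0.0759 0.0519]
BC [ 0.627 -0.016] [0.1159 0.0102]
C1 [ 0.617 -0.165] [ 0.1164 -0.1392]
green [0.624 0.177] [0.0988 0.2021]
red [ 0.64  -0.166] [ 0.1391 -0.1383]
corTL [0.683 0.285] [0.1498 0.3151]
corTR [ 0.64  -0.341] [ 0.1519 -0.3129]
corBL [0.398 0.305] [-0.1364  0.3138]
corBR [ 0.356 -0.318] [-0.1335 -0.3109]
gTL [0.607 0.271] [0.0752 0.2954]
gTR [ 0.605 -0.319] [ 0.1156 -0.2935]
gBL [0.41  0.283] [-0.1222  0.2931]
gBR [ 0.369 -0.301] [-0.121  -0.2921]
laneTL [0.59  0.268] [0.0584 0.2909]
laneTR [ 0.549 -0.309] [ 0.0589 -0.2875]
gauge [0.656 0.238] [0.1264 0.2661]
```

Emit:
{"name": "servo_tool", "arguments": {
  "series": [
    [[-20.7,20.5,0,0],[-20.7,20.5,0,0],[-20.7,20.5,0,0],[-20.7,20.5,0,0],[-20.7,20.5,0,0],[-20.7,20.5,0,0],[-20.7,20.5,0,0],[-20.7,20.5,0,0],[-20.7,20.5,0,0],[-20.7,20.5,0,0]]
  ],
  "claw": -1
}}

```text
t: 2.18
eef_pos: [0.3607, -0.3647, 0.2268]
ee_rot: [-3.141, 0.0, -2.779]
force: [-0.5, -0.3, 1.1]
width: 0.0878
gripper_force: 0.0
```

Emit:
{"name": "servo_tool", "arguments": {
  "series": [
    [[-20.7,20.5,0,0],[-20.7,20.5,0,0],[-20.7,20.5,0,0],[-20.7,20.5,0,0],[-20.7,20.5,0,0],[-20.7,20.5,0,0],[-20.7,20.5,0,0],[-20.7,20.5,0,0],[-20.7,20.5,0,0],[-20.7,20.5,0,0]]
  ]
}}

```text
t: 3.02
eef_pos: [0.4815, -0.0994, 0.2269]
ee_rot: [-3.141, 0.001, -2.779]
force: [-0.1, 0.8, -0.4]
width: 0.0877
gripper_force: 0.0
```

Emit:
{"name": "servo_tool", "arguments": {
  "series": [
    [[-4.5,23.5,0,0],[-4.5,23.5,0,0],[-4.5,23.5,0,0],[-4.5,23.5,0,0],[-4.5,23.5,0,0],[-4.5,23.5,0,0],[-4.5,23.5,0,0],[-4.5,23.5,0,0],[-4.5,23.5,0,0],[-4.5,23.5,0,0]]
  ]
}}

```text
t: 3.85
eef_pos: [0.4394, 0.136, 0.2269]
ee_rot: [3.141, 0.001, -2.779]
force: [-0.0, 0.3, 0.8]
width: 0.0874
gripper_force: 0.0
```

Emit:
{"name": "servo_tool", "arguments": {
  "series": [
    [[0,0,0,-0.1235],[0,0,0,-0.1235],[0,0,0,-0.1235],[0,0,0,-0.1235],[0,0,0,-0.1235],[0,0,0,-0.1235],[0,0,0,-0.1235],[0,0,0,-0.1235],[0,0,0,-0.1235],[0,0,0,-0.1235]]
  ]
}}

```text
t: 4.68
eef_pos: [0.4397, 0.1349, 0.2267]
ee_rot: [-3.141, 0.0, -1.538]
force: [-0.4, -1.0, 0.3]
width: 0.088
gripper_force: 0.0
```

Emit:
{"name": "servo_tool", "arguments": {
  "series": [
    [[0,0,0,-0.1235],[0,0,0,-0.1235],[0,0,0,-0.1235],[0,0,0,-0.1235],[0,0,0,-0.1235],[0,0,0,-0.1235],[0,0,0,-0.1235],[0,0,0,-0.1235],[0,0,0,-0.1235],[0,0,0,-0.1235]]
  ]
}}

```text
t: 5.52
eef_pos: [0.4398, 0.1349, 0.2268]
ee_rot: [-3.141, -0.0, -0.303]
force: [0.7, -0.5, 0.2]
width: 0.088
gripper_force: 0.0
```

```bash
cat >> h.py <<'E'
def to(x,y,z,yaw=None,s=None,q=False):
    s=s or telemetry.get_state();p=np.array(s['eef_pos']);w=s['ee_rot'][2]
    d=np.array([x,y,z])-p;tx=np.array([np.cos(w),np.sin(w)]);ty=np.array([np.sin(w),-np.cos(w)])
    print('tool shift mm',np.round([d[:2]@tx*1e3,d[:2]@ty*1e3,-d[2]*1e3],1),'turn',None if yaw is None else round((w-yaw+np.pi)%(2*np.pi)-np.pi,3))
E
python3 - <<'E'
from h import *
s=st();print(np.round(s['q'],2))
to(.4386,.136,.018,-.31)
grab('wrist','w1.png');c=cal('wrist')
print(w2px(c,[[.529,.107,.034],[.4386,.136,.034],[.4386,.136,.05]]).round(0))
print([(round(d['conf'],2),np.round(d['position'],3).tolist()) for d in recognise('wrist','bottle1_mid')])
E
```

```text
t 5.52 tcp [0.4398 0.1349 0.2268] rot [-3.141 -0.    -0.303] w 0.08797721765025024 F [ 0.7 -0.5  0.2]
[ 0.73 -0.   -0.44  0.   -1.13  0.54]
tool shift mm [ -1.5  -0.7 208.8] turn 0.007
[[255.  98.]
 [254. 176.]
 [254. 179.]]
[(0.96, [0.483, 0.121, 0.054])]
```

View pics/w1.png

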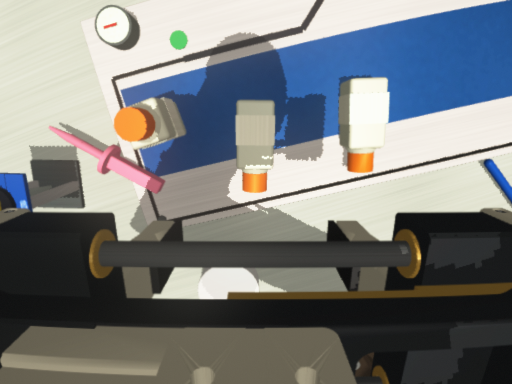

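The wrist view shows the bottle-1 cap at (254,181), on the projected grasp point (254,176). Bottle 2's cap is at (360,160). I'm descending.

Emit:
{"name": "servo_tool", "arguments": {
  "series": [
    [[-1.5,0,15,0],[0,0,20,0],[0,0,20,0],[0,0,20,0],[0,0,20,0],[0,0,20,0],[0,0,20,0],[0,0,20,0],[0,0,20,0],[0,0,10,0]]
  ]
}}

```text
t: 6.45
eef_pos: [0.4375, 0.1347, 0.0397]
ee_rot: [3.14, 0.001, -0.314]
force: [0.6, 0.2, 0.5]
width: 0.0878
gripper_force: 0.0
```

Emit:
{"name": "servo_tool", "arguments": {
  "series": [
    [[0,0,10,0],[0,0,8,0],[0,0,5,0],[0,0,0,0],[0,0,0,0],[0,0,0,0],[0,0,0,0],[0,0,0,0],[0,0,0,0],[0,0,0,0]]
  ]
}}

```text
t: 7.28
eef_pos: [0.4385, 0.1354, 0.0189]
ee_rot: [-3.141, -0.0, -0.309]
force: [-0.3, -0.6, -0.2]
width: 0.0879
gripper_force: 0.0
```

Emit:
{"name": "servo_tool", "arguments": {
  "series": [
    [[0,0,0,0],[0,0,0,0],[0,0,0,0],[0,0,0,0],[0,0,0,0],[0,0,0,0],[0,0,0,0],[0,0,0,0],[0,0,0,0],[0,0,0,0]]
  ],
  "claw": 1,
  "grip_force": 5
}}

```text
t: 8.12
eef_pos: [0.4383, 0.1353, 0.0185]
ee_rot: [3.142, 0.0, -0.309]
force: [0.8, 0.5, 0.3]
width: 0.0319
gripper_force: 5.0
```

Emit:
{"name": "servo_tool", "arguments": {
  "series": [
    [[2.6,0,-7.3,0],[2.6,0,-7.3,0],[3.6,0,-6.8,0],[3.6,0,-6.8,0],[4.7,0,-6.2,0],[4.7,0,-6.2,0],[5.6,0,-5.3,0],[5.6,0,-5.3,0],[6.4,0,-4.4,0],[6.4,0,-4.4,0]]
  ]
}}

```text
t: 8.95
eef_pos: [0.4826, 0.1211, 0.079]
ee_rot: [3.142, 0.0, -0.309]
force: [0.4, -0.7, -1.7]
width: 0.032
gripper_force: 6.3
```

Emit:
{"name": "servo_tool", "arguments": {
  "series": [
    [[7,0,-3.3,0],[7,0,-3.3,0],[7.4,0,-2.2,0],[7.4,0,-2.2,0],[7.6,0,-1,0],[7.6,0,-1,0],[7.7,0,0,0],[7.7,0,0,0],[7.5,0,0,0],[7.5,0,0,0]]
  ]
}}

```text
t: 9.78
eef_pos: [0.5535, 0.0985, 0.0914]
ee_rot: [3.141, 0.0, -0.309]
force: [0.1, 0.7, -1.4]
width: 0.0319
gripper_force: 6.3
```

```bash
python3 - <<'E'
from h import *
st()
a=grab('scene')[110:280,130:400];b=grab('top')[150:290,130:400]
o=np.vstack([cv2.resize(a,(620,390)),cv2.resize(b,(400,207))[:, :400].repeat(1,0) if 0 else cv2.resize(b,(620,210))])
cv2.imwrite('pics/u1.png',o[...,::-1])
E
```

```text
t 9.78 tcp [0.5535 0.0985 0.0914] rot [ 3.141  0.    -0.309] w 0.03193641812155744 F [ 0.1  0.7 -1.4]
```

View pics/u1.png

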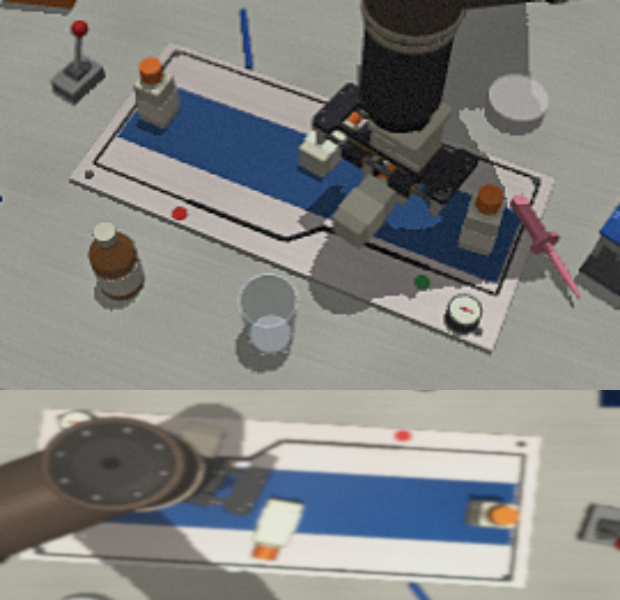

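The bottle did not pivot. It hangs almost horizontally in the grip, foot away from the robot. I'm easing the grip to let it swing down.

Emit:
{"name": "servo_tool", "arguments": {
  "series": [
    [[0,0,-3,0],[0,0,0,0],[0,0,0,0],[0,0,0,0],[0,0,0,0],[0,0,0,0],[0,0,0,0],[0,0,0,0],[0,0,0,0],[0,0,0,0]]
  ],
  "claw": 1,
  "grip_force": 3
}}

```text
t: 10.72
eef_pos: [0.5528, 0.0988, 0.0945]
ee_rot: [3.142, 0.0, -0.309]
force: [0.1, 0.1, -1.4]
width: 0.0318
gripper_force: 4.4
```

```bash
python3 - <<'E'
from h import *
s=st();print(s['gripper_force'],s['moment'])
a=grab('scene')[130:230,220:350]
cv2.imwrite('pics/u2.png',cv2.resize(a,None,fx=4,fy=4)[...,::-1])
E
```

```text
t 10.72 tcp [0.5528 0.0988 0.0945] rot [ 3.142  0.    -0.309] w 0.03175704710945982 F [ 0.1  0.1 -1.4]
4.3954945262521505 [-0.02709036  0.16175486  0.02666214]
```

View pics/u2.png

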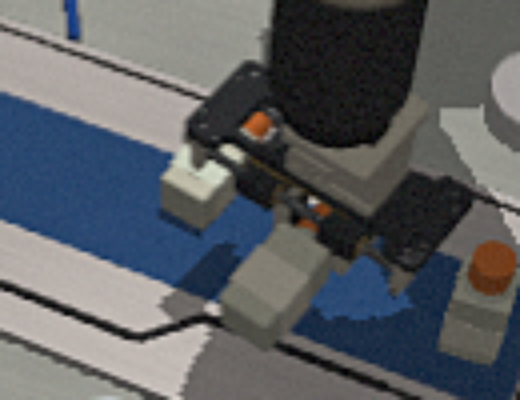

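```bash
python3 - <<'E'
from h import *
c=cal('scene');g=np.array([.5528,.0988,.1135]);w=-.309
for th in range(0,100,10):
    t=np.radians(th);d=np.array([np.cos(w)*np.cos(t),np.sin(w)*np.cos(t),-np.sin(t)])
    n=np.array([np.cos(w)*np.sin(t),np.sin(w)*np.sin(t),np.cos(t)]);s=np.array([-np.sin(w),np.cos(w),0])
    F=g+.095*d; P=[F+.022*(a*n+b*s) for a,b in((1,1),(1,-1),(-1,-1),(-1,1))]
    print(th,((w2px(c,P)-[220,130])*4).round(0).tolist())
E
```

```text
0 [[264.0, 317.0], [213.0, 284.0], [211.0, 317.0], [261.0, 350.0]]
10 [[261.0, 332.0], [210.0, 299.0], [215.0, 323.0], [264.0, 356.0]]
20 [[260.0, 344.0], [210.0, 311.0], [221.0, 327.0], [269.0, 359.0]]
30 [[262.0, 353.0], [213.0, 320.0], [229.0, 326.0], [277.0, 358.0]]
40 [[266.0, 357.0], [217.0, 325.0], [239.0, 323.0], [286.0, 354.0]]
50 [[272.0, 359.0], [224.0, 327.0], [250.0, 316.0], [296.0, 347.0]]
60 [[280.0, 357.0], [233.0, 325.0], [262.0, 307.0], [308.0, 337.0]]
70 [[290.0, 352.0], [243.0, 321.0], [274.0, 295.0], [320.0, 325.0]]
80 [[301.0, 344.0], [254.0, 313.0], [287.0, 281.0], [332.0, 311.0]]
90 [[312.0, 333.0], [266.0, 303.0], [299.0, 266.0], [345.0, 295.0]]
```

The bottle is still horizontal, so full pad contact is too stiff. I'll lay it back and re-grip only the last few mm of the cap so it can pivot.

Emit:
{"name": "servo_tool", "arguments": {
  "series": [
    [[-12,0,0,0],[-12,0,4,0],[-12,0,8,0],[-12,0,8,0],[-12,0,8,0],[-12,0,8,0],[-12,0,8,0],[-12,0,8,0],[-12,0,8,0],[-7,0,8,0]]
  ],
  "grip_force": 5
}}

```text
t: 11.6
eef_pos: [0.4417, 0.1338, 0.0264]
ee_rot: [-3.141, 0.0, -0.309]
force: [1.5, 0.3, -0.6]
width: 0.0317
gripper_force: 5.1
```

Emit:
{"name": "servo_tool", "arguments": {
  "series": [
    [[0,0,4,0],[0,0,2,0],[0,0,1,0],[0,0,0,0],[0,0,0,0],[0,0,0,0],[0,0,0,0],[0,0,0,0],[0,0,0,0],[0,0,0,0]]
  ]
}}

```text
t: 12.43
eef_pos: [0.4434, 0.1338, 0.0197]
ee_rot: [-3.141, -0.0, -0.309]
force: [0.4, 0.9, -0.7]
width: 0.0319
gripper_force: 5.0
```

Emit:
{"name": "servo_tool", "arguments": {
  "series": [
    [[0,0,0,0],[0,0,0,0],[0,0,0,0],[0,0,0,0],[0,0,0,0],[-5,0,0,0],[-5,0,0,0],[-5,0,0,0],[-4,0,0,0],[0,0,0,0]]
  ],
  "claw": 0
}}

```text
t: 13.27
eef_pos: [0.4242, 0.1396, 0.0196]
ee_rot: [3.141, 0.0, -0.308]
force: [-0.5, 0.1, -1.3]
width: 0.0436
gripper_force: 0.0
```

```bash
python3 - <<'E'
from h import *
st()
im=grab('scene');cv2.imwrite('pics/u3.png',cv2.resize(im[130:230,220:350],None,fx=5,fy=5,interpolation=2)[...,::-1])
# cap end visible? wrist
grab('wrist');print([(round(d['conf'],2),np.round(d['position'],3).tolist()) for d in recognise('wrist','bottle1_mid')])
E
```

```text
t 13.27 tcp [0.4242 0.1396 0.0196] rot [ 3.141  0.    -0.308] w 0.04362486329317813 F [-0.5  0.1 -1.3]
[(0.98, [0.494, 0.12, 0.056])]
```

View pics/u3.png

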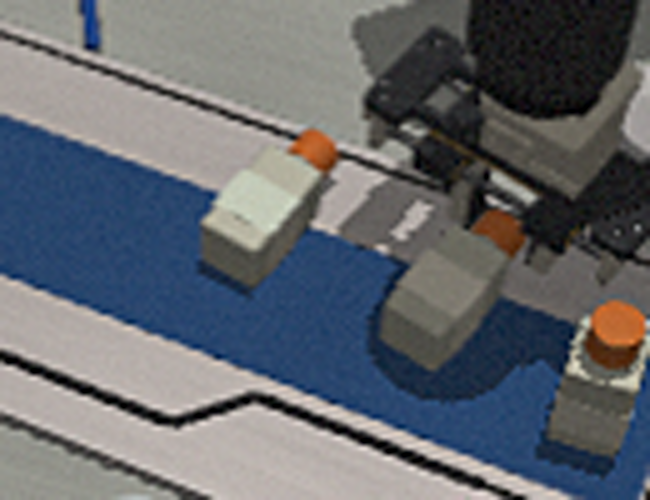

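Emit:
{"name": "servo_tool", "arguments": {
  "series": [
    [[2,0,0,0],[0,0,0,0],[0,0,0,0],[0,0,0,0],[0,0,0,0],[0,0,0,0],[0,0,0,0],[0,0,0,0],[0,0,0,0],[0,0,0,0]]
  ],
  "claw": 1,
  "grip_force": 3
}}

```text
t: 14.25
eef_pos: [0.4271, 0.1389, 0.0196]
ee_rot: [-3.142, -0.0, -0.309]
force: [0.2, -0.6, -0.5]
width: 0.0321
gripper_force: 3.0
```

Emit:
{"name": "servo_tool", "arguments": {
  "series": [
    [[2.7,0,-8.6,0],[2.7,0,-8.6,0],[4.1,0,-8,0],[4.1,0,-8,0],[5.3,0,-7.3,0],[5.3,0,-7.3,0],[6.3,0,-6.5,0],[6.3,0,-6.5,0],[7.3,0,-5.3,0],[7.3,0,-5.3,0]]
  ]
}}

```text
t: 15.08
eef_pos: [0.4768, 0.123, 0.0915]
ee_rot: [-3.141, -0.0, -0.309]
force: [0.4, -0.8, -1.2]
width: 0.0317
gripper_force: 3.0
```

```bash
python3 - <<'E'
from h import *
st()
im=grab('scene');cv2.imwrite('pics/u4.png',cv2.resize(im[130:230,220:350],None,fx=5,fy=5,interpolation=2)[...,::-1])
E
```

```text
t 15.08 tcp [0.4768 0.123  0.0915] rot [-3.141 -0.    -0.309] w 0.03174625676541358 F [ 0.4 -0.8 -1.2]
```

View pics/u4.png

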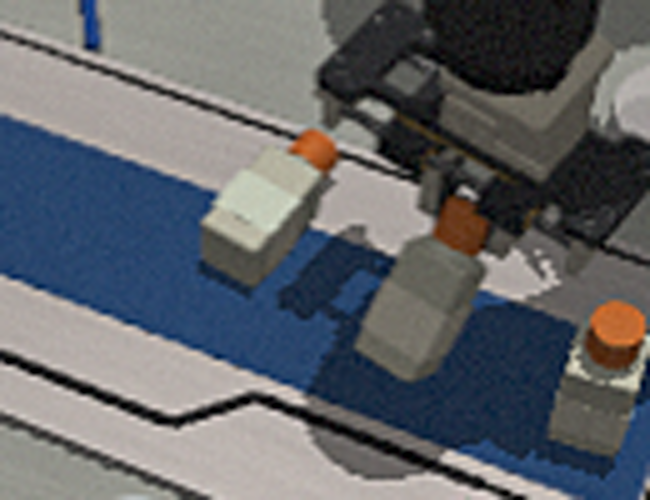

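It now pivots: the foot is down and the cap is up. I'm continuing the arc.

Emit:
{"name": "servo_tool", "arguments": {
  "series": [
    [[8,0,-4.1,0],[8,0,-4.1,0],[8.6,0,-2.9,0],[8.6,0,-2.9,0],[8.9,0,-1.4,0],[8.9,0,-1.4,0],[9,0,0,0],[9,0,0,0],[9,0,0,0],[9,0,0,0]]
  ]
}}

```text
t: 15.97
eef_pos: [0.5597, 0.0964, 0.1075]
ee_rot: [3.141, 0.0, -0.309]
force: [-0.5, -0.0, -0.7]
width: 0.0318
gripper_force: 3.0
```

```bash
python3 - <<'E'
from h import *
st()
im=grab('scene');cv2.imwrite('pics/u5.png',cv2.resize(im[130:230,220:350],None,fx=5,fy=5,interpolation=2)[...,::-1])
E
```

```text
t 15.97 tcp [0.5597 0.0964 0.1075] rot [ 3.141  0.    -0.309] w 0.03175730860562704 F [-0.5 -0.  -0.7]
```

View pics/u5.png

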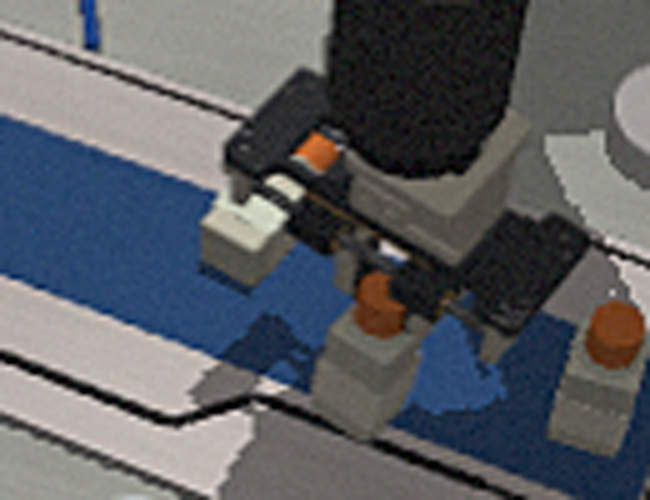

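Emit:
{"name": "servo_tool", "arguments": {
  "series": [
    [[0,0,-4,0],[0,0,-4,0],[-8,0,0,0],[-10,0,0,0],[-12,0,0,0],[-12,0,0,0],[-12,0,0,0],[-12,0,0,0],[-8,0,0,0],[-6,0,0,0]]
  ]
}}

```text
t: 16.85
eef_pos: [0.4815, 0.1216, 0.116]
ee_rot: [-3.141, -0.0, -0.308]
force: [-0.3, 0.3, -2.0]
width: 0.0322
gripper_force: 3.0
```

Emit:
{"name": "servo_tool", "arguments": {
  "series": [
    [[0,0,3,0],[0,0,3,0],[0,0,3,0],[0,0,0,0],[5,0,0,0],[8,0,0,0],[8,0,0,0],[8,0,0,0],[8,0,0,0],[8,0,0,0]]
  ]
}}

```text
t: 17.68
eef_pos: [0.5266, 0.107, 0.1067]
ee_rot: [3.141, 0.0, -0.309]
force: [0.5, -0.7, -1.8]
width: 0.0317
gripper_force: 3.0
```

```bash
python3 - <<'E'
from h import *
st()
im=grab('scene');cv2.imwrite('pics/u6.png',cv2.resize(im[130:230,220:350],None,fx=5,fy=5,interpolation=2)[...,::-1])
E
```

```text
t 17.68 tcp [0.5266 0.107  0.1067] rot [ 3.141  0.    -0.309] w 0.03165337049428484 F [ 0.5 -0.7 -1.8]
```

View pics/u6.png

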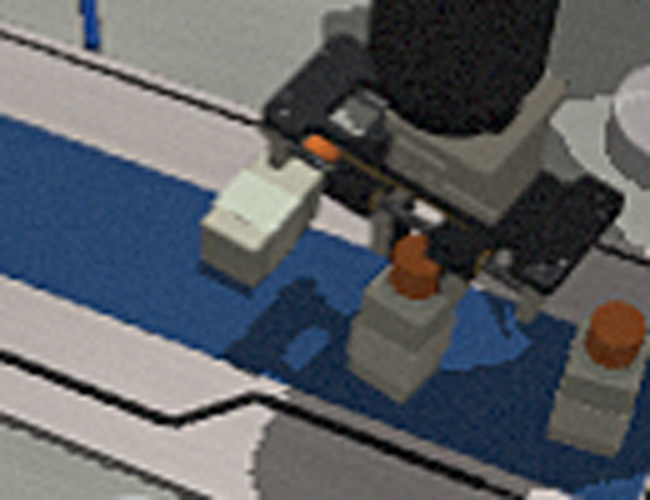

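Emit:
{"name": "servo_tool", "arguments": {
  "series": [
    [[0,0,0.5,0],[0,0,0.5,0],[0,0,0.5,0],[0,0,0.5,0],[0,0,0.5,0],[0,0,0,0],[0,0,0,0],[0,0,0,0],[0,0,0,0],[0,0,0,0]]
  ]
}}

```text
t: 18.57
eef_pos: [0.5257, 0.1075, 0.1044]
ee_rot: [-3.141, -0.0, -0.309]
force: [0.0, -0.0, 1.7]
width: 0.0318
gripper_force: 3.0
```

Emit:
{"name": "servo_tool", "arguments": {
  "series": [
    [[0,0,0.5,0],[0,0,0.5,0],[0,0,0.5,0],[0,0,0.5,0],[0,0,0,0],[0,0,0,0],[0,0,0,0],[0,0,0,0],[0,0,0,0],[0,0,0,0]]
  ]
}}

```text
t: 19.4
eef_pos: [0.5257, 0.1075, 0.1023]
ee_rot: [-3.141, -0.0, -0.309]
force: [0.3, -0.1, 4.6]
width: 0.0319
gripper_force: 3.0
```

Emit:
{"name": "servo_tool", "arguments": {
  "series": [
    [[0,0,-1,0],[0,0,0,0],[0,0,0,0],[0,0,0,0],[0,0,0,0],[0,0,0,0],[0,0,0,0],[0,0,0,0],[0,0,0,0],[0,0,0,0]]
  ],
  "claw": -0.3
}}

```text
t: 20.23
eef_pos: [0.5256, 0.1075, 0.1033]
ee_rot: [3.142, 0.0, -0.309]
force: [-0.8, 0.0, 0.0]
width: 0.0568
gripper_force: 0.0
```

Emit:
{"name": "servo_tool", "arguments": {
  "series": [
    [[0,0,-10,0],[0,0,-15,0],[0,0,-15,0],[0,0,-15,0],[0,0,-15,0],[0,0,-15,0],[-10,0,-5,0],[-15,0,0,0],[-20,0,0,0],[-20,0,0,0]]
  ]
}}

```text
t: 21.07
eef_pos: [0.4625, 0.1272, 0.1933]
ee_rot: [-3.142, 0.0, -0.31]
force: [0.3, 1.1, 1.5]
width: 0.0571
gripper_force: 0.0
```

```bash
python3 - <<'E'
from h import *
st();im=grab('wrist','w2.png');c=cal('wrist')
print([(round(d['conf'],2),np.round(d['position'],3).tolist()) for d in recognise('wrist','bottle1_mid')])
hsv=cv2.cvtColor(im,cv2.COLOR_RGB2HSV)
mk=cv2.inRange(hsv,np.array((5,140,60)),np.array((17,255,255)));n,l,s,ce=cv2.connectedComponentsWithStats(mk)
for i in range(1,n):
    if s[i,4]>60: print(ce[i].round(1),s[i,:5],px2w(c,ce[i],.122)[0].round(3),px2w(c,ce[i],.046)[0].round(3))
E
```

```text
t 21.07 tcp [0.4625 0.1272 0.1933] rot [-3.142  0.    -0.31 ] w 0.057078702460317494 F [0.3 1.1 1.5]
[(0.56, [0.544, 0.101, 0.119])]
[254.   97.9] [ 235   77   39   42 1284] [0.541 0.102 0.122] [0.546 0.1   0.046]
[119.7 154. ] [  97  136   47   38 1409] [0.533 0.221 0.122] [0.536 0.259 0.046]
[367.7 187.4] [354 176  29  23 494] [0.443 0.032 0.122] [0.416 0.007 0.046]
```

View pics/w2.png

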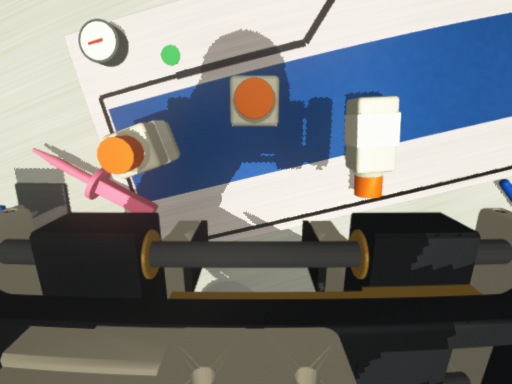

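Bottle 1 stands upright in the lane, its cap at (254,98). Bottle 2 lies with its cap at (368,187).

```bash
python3 - <<'E'
from h import *
c=cal('wrist')
F=px2w(c,(374,97.5),.056)[0];S=px2w(c,(370.5,172),.056)[0];E=px2w(c,(368,197),.040)[0]
print(F,S,E,np.linalg.norm(F-S),np.arctan2(*(S-F)[1::-1])-np.pi)
to(.4035,.006,.0196,-.2476)
to(.4035,.006,.15,-.2476)
E
```

```text
[ 0.51138275 -0.01574592  0.056     ] [0.43696048 0.00397771 0.056     ] [0.40391332 0.00725804 0.04      ] 0.07699153540582324 -0.25906746256861846
tool shift mm [-18.1 133.1 174.1] turn -0.06
tool shift mm [-18.1 133.1  43.7] turn -0.06
```

Emit:
{"name": "servo_tool", "arguments": {
  "series": [
    [[-2,13,4,0],[-2,13,4,0],[-2,13,4,0],[-2,13,4,0],[-2,13,4,0],[-2,13,4,0],[-2,13,4,0],[-2,13,4,0],[-2,13,4,0],[-1,14,4,-0.055]]
  ],
  "claw": -0.5
}}

```text
t: 22.0
eef_pos: [0.4051, 0.007, 0.1529]
ee_rot: [-3.142, -0.0, -0.255]
force: [-0.7, 0.4, -0.3]
width: 0.0655
gripper_force: 0.0
```

Emit:
{"name": "servo_tool", "arguments": {
  "series": [
    [[0,0,10,0],[0,0,12,0],[0,0,12,0],[0,0,12,0],[0,0,12,0],[0,0,12,0],[0,0,10,0],[0,0,10,0],[0,0,0,0],[0,0,0,0]]
  ]
}}

```text
t: 22.83
eef_pos: [0.4053, 0.0075, 0.063]
ee_rot: [3.141, 0.001, -0.254]
force: [-0.3, -0.9, 0.4]
width: 0.0656
gripper_force: 0.0
```

```bash
python3 - <<'E'
from h import *
s=st();print(np.round(s['q'],2));to(.402,.0075,.0196,-.255)
E
```

```text
t 22.83 tcp [0.4053 0.0075 0.063 ] rot [ 3.141e+00  1.000e-03 -2.540e-01] w 0.06559535149111666 F [-0.3 -0.9  0.4]
[ 0.51  0.1  -0.77  0.   -0.7   0.81]
tool shift mm [-3.2  0.8 43.4] turn 0.001
```

Emit:
{"name": "servo_tool", "arguments": {
  "series": [
    [[-1,0,8,0],[-1,0,8,0],[0,0,8,0],[0,0,8,0],[0,0,6,0],[0,0,5,0],[0,0,0,0],[0,0,0,0],[0,0,0,0],[0,0,0,0]]
  ]
}}

```text
t: 23.67
eef_pos: [0.4041, 0.0089, 0.0205]
ee_rot: [-3.141, -0.0, -0.254]
force: [-0.6, 0.4, 0.1]
width: 0.0655
gripper_force: 0.0
```

Emit:
{"name": "servo_tool", "arguments": {
  "series": [
    [[0,0,0,0],[0,0,0,0],[0,0,0,0],[0,0,0,0],[0,0,0,0],[0,0,0,0],[0,0,0,0],[0,0,0,0],[0,0,0,0],[0,0,0,0]]
  ],
  "claw": 1,
  "grip_force": 3
}}

```text
t: 24.5
eef_pos: [0.4037, 0.0086, 0.0203]
ee_rot: [3.141, 0.0, -0.254]
force: [-0.6, -0.6, 1.6]
width: 0.0315
gripper_force: 3.0
```

Emit:
{"name": "servo_tool", "arguments": {
  "series": [
    [[2.7,0,-8.6,0],[2.7,0,-8.6,0],[4.1,0,-8,0],[4.1,0,-8,0],[5.3,0,-7.3,0],[5.3,0,-7.3,0],[6.3,0,-6.5,0],[6.3,0,-6.5,0],[7.3,0,-5.3,0],[7.3,0,-5.3,0]]
  ]
}}

```text
t: 25.33
eef_pos: [0.4543, -0.0044, 0.0921]
ee_rot: [-3.142, -0.0, -0.254]
force: [1.2, -0.6, -1.1]
width: 0.032
gripper_force: 3.0
```

Emit:
{"name": "servo_tool", "arguments": {
  "series": [
    [[8,0,-4.1,0],[8,0,-4.1,0],[8.6,0,-2.9,0],[8.6,0,-2.9,0],[8.9,0,-1.4,0],[8.9,0,-1.4,0],[9,0,0,0],[9,0,0,0],[9,0,0,0],[9,0,0,0]]
  ]
}}

```text
t: 26.17
eef_pos: [0.5385, -0.0263, 0.1082]
ee_rot: [3.141, 0.0, -0.254]
force: [-1.1, -0.1, -1.4]
width: 0.0314
gripper_force: 3.0
```

Emit:
{"name": "servo_tool", "arguments": {
  "series": [
    [[0,0,-4,0],[0,0,-4,0],[-8,0,0,0],[-10,0,0,0],[-12,0,0,0],[-12,0,0,0],[-10,0,0,0],[-8,0,0,0],[-4,0,0,0],[0,0,0,0]]
  ]
}}

```text
t: 27.0
eef_pos: [0.475, -0.0096, 0.1168]
ee_rot: [-3.141, -0.0, -0.253]
force: [0.2, 0.2, -2.2]
width: 0.0314
gripper_force: 3.0
```

Emit:
{"name": "servo_tool", "arguments": {
  "series": [
    [[0,0,3,0],[0,0,3,0],[0,0,3,0],[0,0,0,0],[5,0,0,0],[8,0,0,0],[8,0,0,0],[8,0,0,0],[8,0,0,0],[8,0,0,0]]
  ]
}}

```text
t: 27.83
eef_pos: [0.5204, -0.0216, 0.1073]
ee_rot: [3.141, 0.0, -0.254]
force: [0.2, 0.1, -2.2]
width: 0.032
gripper_force: 3.0
```

```bash
python3 - <<'E'
from h import *
s=st()
im=grab('scene');cv2.imwrite('pics/u7.png',cv2.resize(im[110:230,200:350],None,fx=5,fy=5,interpolation=2)[...,::-1])
E
```

```text
t 27.83 tcp [ 0.5204 -0.0216  0.1073] rot [ 3.141  0.    -0.254] w 0.03195234257224215 F [ 0.2  0.1 -2.2]
```

View pics/u7.png

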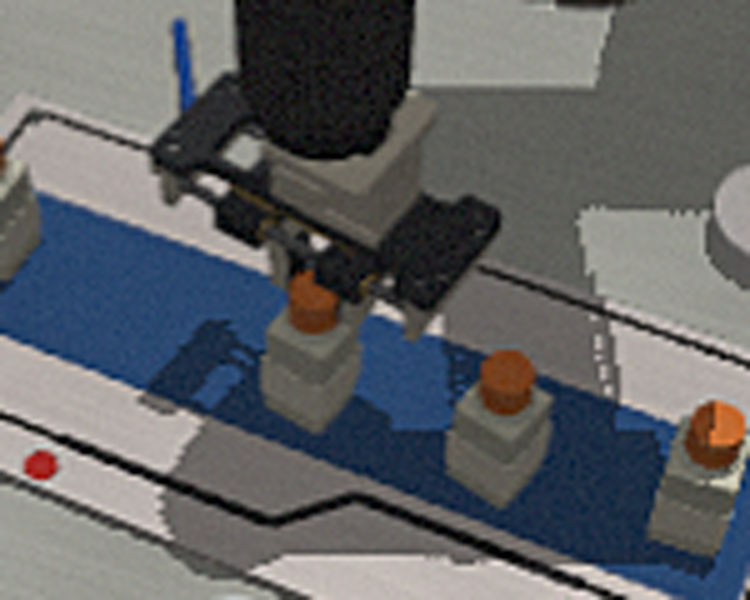

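Bottle 2 (310,370) hangs nearly upright beside upright bottle 1 (500,440). Lower it, press lightly and release, as before.

Emit:
{"name": "servo_tool", "arguments": {
  "series": [
    [[0,0,0.5,0],[0,0,0.5,0],[0,0,0.5,0],[0,0,0.5,0],[0,0,0.5,0],[0,0,0.5,0],[0,0,0.5,0],[0,0,0,0],[0,0,0,0],[0,0,0,0]]
  ]
}}

```text
t: 28.72
eef_pos: [0.5195, -0.0212, 0.1041]
ee_rot: [-3.141, -0.0, -0.254]
force: [0.6, -0.7, 5.4]
width: 0.0318
gripper_force: 3.0
```

Emit:
{"name": "servo_tool", "arguments": {
  "series": [
    [[0,0,0.5,0],[0,0,0.5,0],[0,0,0,0],[0,0,0,0],[0,0,0,0],[0,0,0,0],[0,0,0,0],[0,0,0,0],[0,0,0,0],[0,0,0,0]]
  ]
}}

```text
t: 29.55
eef_pos: [0.5193, -0.0213, 0.1028]
ee_rot: [3.142, 0.0, -0.254]
force: [0.3, -0.1, 3.0]
width: 0.0318
gripper_force: 3.0
```

Emit:
{"name": "servo_tool", "arguments": {
  "series": [
    [[0,0,-1,0],[0,0,0,0],[0,0,0,0],[0,0,0,0],[0,0,0,0],[0,0,0,0],[0,0,0,0],[0,0,0,0],[0,0,0,0],[0,0,0,0]]
  ],
  "claw": -0.3
}}

```text
t: 30.38
eef_pos: [0.5194, -0.0213, 0.104]
ee_rot: [-3.142, -0.0, -0.254]
force: [-0.5, -0.1, 0.6]
width: 0.0569
gripper_force: 0.0
```

Emit:
{"name": "servo_tool", "arguments": {
  "series": [
    [[0,0,-10,0],[0,0,-15,0],[0,0,-15,0],[0,0,-15,0],[0,0,-15,0],[0,0,-15,0],[0,0,-15,0],[0,0,-15,0],[0,0,-15,0],[0,0,-10,0]]
  ]
}}

```text
t: 31.22
eef_pos: [0.5198, -0.0213, 0.2464]
ee_rot: [-3.141, -0.002, -0.254]
force: [0.1, -0.3, 1.0]
width: 0.0572
gripper_force: 0.0
```

Emit:
{"name": "servo_tool", "arguments": {
  "series": [
    [[-15,0,-5,0],[-15,0,0,0],[-15,0,0,0],[-15,0,0,0],[-15,0,0,0],[0,0,0,0],[0,0,0,0],[0,0,0,0],[0,0,0,0],[0,0,0,0]]
  ]
}}

```text
t: 32.05
eef_pos: [0.4472, -0.0025, 0.2488]
ee_rot: [3.141, 0.0, -0.254]
force: [0.2, 0.7, -0.6]
width: 0.0571
gripper_force: 0.0
```

```bash
cat > chk.py <<'E'
from h import *
a=-0.072;X=np.array([np.cos(a),np.sin(a)]);Y=np.array([-X[1],X[0]]);O=np.array([.511,-.018])
def caps(n,z=.122):
    im=grab(n,n+'_c.png');c=cal(n);hsv=cv2.cvtColor(im,cv2.COLOR_RGB2HSV)
    mk=cv2.inRange(hsv,np.array((5,140,60)),np.array((17,255,255)));q,l,s,ce=cv2.connectedComponentsWithStats(mk)
    for i in range(1,q):
        if s[i,4]>(200 if n=='wrist' else 30):
            w=px2w(c,ce[i],z)[0][:2]; print(n,ce[i].round(0),s[i,:5],w.round(3),'plate',((w-O)@X).round(3),((w-O)@Y).round(3))
if __name__=='__main__':
    st();caps('wrist');caps('top');caps('scene')
E
python3 chk.py
```

```text
t 32.05 tcp [ 0.4472 -0.0025  0.2488] rot [ 3.141  0.    -0.254] w 0.05712238902465977 F [ 0.2  0.7 -0.6]
wrist [490.  82.] [ 469   65   43   33 1152] [ 0.493 -0.258] plate -0.0 -0.241
wrist [254.  95.] [239  79  32  34 848] [ 0.536 -0.026] plate 0.025 -0.006
wrist [133. 122.] [115 106  38  32 956] [0.543 0.098] plate 0.024 0.118
wrist [ 33. 159.] [  13  145   41   31 1004] [0.536 0.217] plate 0.008 0.236
top [207. 211.] [202 206  11  11  97] [0.543 0.102] plate 0.023 0.122
top [159. 213.] [154 208  12  11 100] [0.536 0.225] plate 0.007 0.244
top [256. 215.] [251 210  11  11  92] [ 0.535 -0.025] plate 0.024 -0.005
top [349. 233.] [343 228  12  11 110] [ 0.492 -0.265] plate -0.001 -0.247
top [439. 297.] [426 283  44  39 313] [ 0.332 -0.496] plate -0.144 -0.489
scene [150. 106.] [129  91  39  23 353] [ 0.412 -0.482] plate -0.065 -0.47
scene [195. 140.] [191 135  10  12  92] [ 0.502 -0.261] plate 0.008 -0.243
scene [261. 172.] [257 166  10  13 103] [ 0.544 -0.022] plate 0.034 -0.001
scene [301. 186.] [296 180  11  13 115] [0.552 0.104] plate 0.032 0.124
scene [343. 196.] [337 190  12  14 121] [0.544 0.226] plate 0.016 0.246
scene [179. 221.] [169 212  20  17 190] [ 0.781 -0.174] plate 0.281 -0.137
```

Numerically all four bottles stand upright, with caps at plate x between 0 and 25 mm. Next the stylus: moving to look at the holster.

Emit:
{"name": "servo_tool", "arguments": {
  "series": [
    [[-7.6,-20,-3.5,0],[-7.6,-20,-3.5,0],[-7.6,-20,-3.5,0],[-7.6,-20,-3.5,0],[-7.6,-20,-3.5,0],[-7.6,-20,-3.5,0],[-7.6,-20,-3.5,0],[-7.6,-20,-3.5,0],[-7.6,-20,-3.5,0],[-7.6,-20,-3.5,0]]
  ],
  "claw": -0.5
}}

```text
t: 33.03
eef_pos: [0.4233, 0.2113, 0.284]
ee_rot: [3.141, 0.0, -0.254]
force: [-0.0, -0.5, -0.1]
width: 0.0658
gripper_force: 0.0
```

Emit:
{"name": "servo_tool", "arguments": {
  "series": [
    [[-7.6,-20,-3.5,0],[-7.6,-20,-3.5,0],[-7.6,-20,-3.5,0],[-7.6,-20,-3.5,0],[-7.6,-20,-3.5,0],[-7.6,-20,-3.5,0],[-7.6,-20,-3.5,0],[-7.6,-20,-3.5,0],[-7.6,-20,-3.5,0],[-7.6,-20,-3.5,0]]
  ]
}}

```text
t: 33.87
eef_pos: [0.4, 0.424, 0.3188]
ee_rot: [3.141, 0.0, -0.254]
force: [-1.0, 0.1, -1.1]
width: 0.0657
gripper_force: 0.0
```

```bash
python3 - <<'E'
from h import *
s=st();im=grab('wrist','w3.png');c=cal('wrist')
for n in('stylus_tip','holster_seat'): print(n,[(round(d['conf'],2),np.round(d['position'],3).tolist()) for d in recognise('wrist',n)])
hsv=cv2.cvtColor(im,cv2.COLOR_RGB2HSV)
def rect(lo,hi,z,nm):
    mk=cv2.inRange(hsv,np.array(lo),np.array(hi));cn=cv2.findContours(mk,0,2)[0]
    for k in sorted(cn,key=cv2.contourArea)[-2:]:
        print(nm,cv2.minAreaRect(k),[ (v[0][0].round(3),v[0][1].round(3)) for v in [px2w(c,np.mean(k.reshape(-1,2),0),z)]])
rect((20,120,60),(34,255,255),.184,'yellow')
rect((100,120,40),(125,255,255),.104,'blue')
cv2.imwrite('pics/w3c.png',im[...,::-1])
E
```

```text
t 33.87 tcp [0.4    0.424  0.3188] rot [ 3.141  0.    -0.254] w 0.06570868009027124 F [-1.   0.1 -1.1]
stylus_tip [(0.66, [0.511, 0.307, 0.027]), (0.65, [0.5, 0.413, 0.109])]
holster_seat [(0.72, [0.507, 0.41, 0.104]), (0.3, [0.505, 0.41, 0.109])]
yellow ((381.5, 257.0), (3.0, 8.0), -0.0) [(np.float64(0.28), np.float64(0.305))]
yellow ((240.5, 83.5), (25.0, 19.0), 90.0) [(np.float64(0.504), np.float64(0.415))]
blue ((243.1150665283203, 88.27433776855469), (54.013431549072266, 56.80722427368164), 3.814074993133545) [(np.float64(0.504), np.float64(0.411))]
blue ((419.13946533203125, 37.864593505859375), (80.28498840332031, 185.47393798828125), 80.83765411376953) [(np.float64(0.51), np.float64(0.191))]
```

View pics/w3.png

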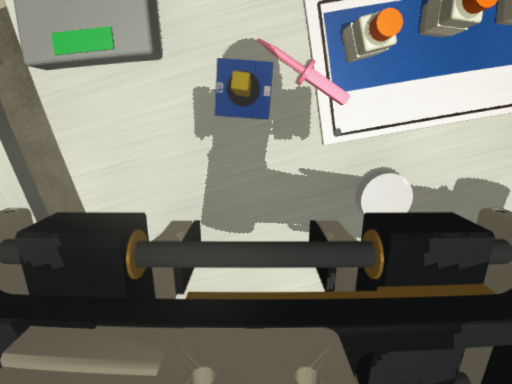

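The wrist view shows the yellow stylus at (240,84) in the blue holster (243,88), and the pink look-alike at (305,75) lying or standing to its right. Next I'm triangulating the pink one and the holster.

```bash
python3 - <<'E'
from h import *
cw,ct,cs=cal('wrist'),cal('top'),cal('scene')
def tri(obs):
    A=[];b=[]
    for c,p in obs:
        K,k,R,t=c;s=cv2.undistortPoints(np.array(p,float).reshape(1,1,2),K,np.array([k,0,0,0,0.])).ravel()
        for i in(0,1): A.append(R[i]-s[i]*R[2]);b.append(s[i]*t[2]-t[i])
    A=np.array(A);x,r,_,_=np.linalg.lstsq(A,np.array(b),rcond=None);return x.round(3),r
def blob(n,lo,hi,mn=20):
    im=grab(n);m=cv2.inRange(cv2.cvtColor(im,cv2.COLOR_RGB2HSV),np.array(lo),np.array(hi));q,l,s,ce=cv2.connectedComponentsWithStats(m)
    for i in range(1,q):
        if s[i,4]>mn:
            ys,xs=np.nonzero(l==i);P=np.c_[xs,ys];v=P-P.mean(0);u=np.linalg.svd(v,full_matrices=False)[2][0];d=v@u
            print(n,ce[i].round(1),s[i].tolist(),P[d.argmin()],P[d.argmax()])
for n in('wrist','top','scene'): blob(n,(160,70,80),(178,200,255))
for n in('wrist','top','scene'): blob(n,(20,120,60),(34,255,255))
im=grab('wrist');hsv=cv2.cvtColor(im,cv2.COLOR_RGB2HSV)
m=cv2.inRange(hsv,np.array((100,120,40)),np.array((125,255,255)));m[:,300:]=0
k=max(cv2.findContours(m,0,2)[0],key=cv2.contourArea);bx=cv2.boxPoints(cv2.minAreaRect(k))
W=px2w(cw,bx,.104);print('holster corners',W[:,:2].round(3).tolist(),'ctr',W.mean(0).round(4),[np.linalg.norm(W[i]-W[i-1]).round(3) for i in range(4)],'yaw',[np.arctan2(*(W[i]-W[i-1])[1::-1]).round(3) for i in range(4)])
C=W.mean(0)
for z in(.11,.184): print(z,w2px(cw,[[C[0],C[1],z]]).round(1),w2px(ct,[[C[0],C[1],z]]).round(1),w2px(cs,[[C[0],C[1],z]]).round(1))
E
```

```text
wrist [304.5  70.6] [258, 39, 91, 66, 837] [258  39] [343 104]
top [164.8  97.7] [162, 95, 7, 7, 22] [162  97] [168  99]
top [132.  110.8] [129, 108, 7, 7, 24] [129 110] [135 113]
top [138.  223.4] [117, 200, 38, 42, 299] [117 200] [153 241]
scene [366.1 213.9] [352, 195, 31, 45, 251] [353 196] [382 239]
wrist [239.2  83.6] [229, 72, 21, 25, 443] [231  72] [247  96]
wrist [381.3 256.7] [378, 253, 6, 9, 25] [382 253] [380 261]
top [ 81.1 224.2] [72, 221, 19, 8, 113] [ 72 225] [ 90 224]
scene [411.8 200.3] [405, 191, 15, 20, 136] [418 192] [408 210]
holster corners [[0.485, 0.457], [0.549, 0.433], [0.528, 0.37], [0.463, 0.391]] ctr [0.5063 0.413  0.104 ] [np.float64(0.069), np.float64(0.068), np.float64(0.066), np.float64(0.069)] yaw [np.float64(1.247), np.float64(-0.356), np.float64(-1.893), np.float64(2.825)]
0.11 [[241.6  88.8]] [[ 87.6 223.5]] [[408.  207.5]]
0.184 [[238.3  80.9]] [[ 74.5 223.9]] [[416.6 193.1]]
```

```bash
python3 - <<'E'
from h import *
st();to(.506,.413,.14,-.33)
E
```

```text
t 34.37 tcp [0.4002 0.4223 0.3192] rot [-3.141 -0.    -0.254] w 0.06555375098192118 F [ 0.  -0.1  0.3]
tool shift mm [104.7 -17.6 179.2] turn 0.076
```

Emit:
{"name": "servo_tool", "arguments": {
  "series": [
    [[13,-2.2,0,0],[13,-2.2,0,0],[13,-2.2,0,0],[13,-2.2,0,0],[13,-2.2,0,0],[13,-2.2,0,0],[13,-2.2,0,0],[13.7,-2.2,0,0],[0,0,0,0.038],[0,0,0,0.038]]
  ],
  "claw": -0.4
}}

```text
t: 35.2
eef_pos: [0.5074, 0.4133, 0.3182]
ee_rot: [3.141, 0.0, -0.333]
force: [0.1, -0.0, 0.1]
width: 0.0611
gripper_force: 0.0
```

Emit:
{"name": "servo_tool", "arguments": {
  "series": [
    [[0,0,10,0],[0,0,20,0],[0,0,20,0],[0,0,20,0],[0,0,20,0],[0,0,20,0],[0,0,20,0],[0,0,20,0],[0,0,20,0],[0,0,9,0]]
  ]
}}

```text
t: 36.03
eef_pos: [0.5049, 0.4124, 0.1364]
ee_rot: [3.138, 0.002, -0.329]
force: [-0.7, 0.2, 0.2]
width: 0.0614
gripper_force: 0.0
```

Emit:
{"name": "servo_tool", "arguments": {
  "series": [
    [[0,0,0,0],[0,0,0,0],[0,0,0,0],[0,0,0,0],[0,0,0,0],[0,0,0,0],[0,0,0,0],[0,0,0,0],[0,0,0,0],[0,0,0,0]]
  ],
  "claw": 1,
  "grip_force": 20
}}

```text
t: 36.87
eef_pos: [0.5059, 0.4138, 0.1405]
ee_rot: [-3.141, -0.0, -0.33]
force: [-2.2, -0.7, 3.4]
width: 0.0179
gripper_force: 20.0
```

```bash
python3 - <<'E'
from h import *
s=st();print(s['gripper_force'],s['moment'])
E
```

```text
t 36.87 tcp [0.5059 0.4138 0.1405] rot [-3.141 -0.    -0.33 ] w 0.017931143929027164 F [-2.2 -0.7  3.4]
19.998348355293274 [-0.26495049  0.60750914  0.01532974]
```

Grip is square at 17.9 mm. Lift clear and go above the seam's start.

Emit:
{"name": "servo_tool", "arguments": {
  "series": [
    [[0,0,-5,0],[0,0,-10,0],[0,0,-15,0],[0,0,-15,0],[0,0,-15,0],[0,0,-15,0],[0,0,-15,0],[0,0,-15,0],[0,0,-15,0],[0,0,-10,0]]
  ]
}}

```text
t: 37.7
eef_pos: [0.5062, 0.4139, 0.2724]
ee_rot: [-3.14, -0.001, -0.33]
force: [-0.0, -0.9, -0.8]
width: 0.0182
gripper_force: 20.0
```

Emit:
{"name": "servo_tool", "arguments": {
  "series": [
    [[5,6,0,0],[8,9,0,0],[9,10.5,0,0],[9,10.5,0,0],[9,10.5,0,0],[9,10.5,0,0],[9,10.5,0,0],[9,10.5,0,0],[9,10.5,0,0],[9,10.5,0,0]]
  ]
}}

```text
t: 38.53
eef_pos: [0.5547, 0.291, 0.27]
ee_rot: [-3.142, 0.0, -0.33]
force: [0.5, 0.5, 0.1]
width: 0.0182
gripper_force: 20.0
```

Emit:
{"name": "servo_tool", "arguments": {
  "series": [
    [[9,10.5,0,0],[9,10.5,0,0],[9,10.5,0,0],[9,10.5,0,0],[9,10.5,0,0],[9,10.5,0,0],[9,10.5,0,0],[9,10.5,0,0],[7,8.5,0,0],[4,4,0,0]]
  ]
}}

```text
t: 39.37
eef_pos: [0.602, 0.1727, 0.2699]
ee_rot: [3.141, 0.0, -0.331]
force: [-1.1, 0.2, 0.6]
width: 0.0178
gripper_force: 20.0
```

```bash
python3 - <<'E'
from h import *
st();to(.6009,.1761,.18);to(.6009,.1761,.137)
E
```

```text
t 39.37 tcp [0.602  0.1727 0.2699] rot [ 3.141  0.    -0.331] w 0.017808780353409274 F [-1.1  0.2  0.6]
tool shift mm [-2.1 -2.9 89.9] turn None
tool shift mm [ -2.1  -2.9 132.9] turn None
```

Emit:
{"name": "servo_tool", "arguments": {
  "series": [
    [[-2,-3,10,0],[0,0,14,0],[0,0,14,0],[0,0,14,0],[0,0,14,0],[0,0,14,0],[0,0,14,0],[0,0,12,0],[0,0,8,0],[0,0,4,0]]
  ]
}}

```text
t: 40.2
eef_pos: [0.5999, 0.1778, 0.1503]
ee_rot: [3.14, 0.001, -0.33]
force: [0.5, -0.1, -0.6]
width: 0.0179
gripper_force: 20.0
```

```bash
python3 - <<'E'
from h import *
s=st();p=np.array(s['eef_pos']);tip=p-[0,0,.1215];print(tip)
a=grab('scene');w=grab('wrist')
for n,c in(('scene',cal('scene')),('wrist',cal('wrist'))): print(n,w2px(c,[tip,[.6009,.1761,.012],[.5902,.0285,.012]]).round(1).tolist())
u,v=w2px(cal('scene'),[tip])[0].round().astype(int);print(u,v)
A=cv2.resize(a[v-45:v+35,u-40:u+40],(560,560),interpolation=2)
B=cv2.resize(w[0:200,150:362],(230,217))
o=np.zeros((560,790,3),np.uint8);o[:,:560]=A;o[:217,560:]=B
cv2.imwrite('pics/tip.png',o[...,::-1])
E
```

```text
t 40.2 tcp [0.5999 0.1778 0.1503] rot [ 3.14e+00  1.00e-03 -3.30e-01] w 0.01791644917363032 F [ 0.5 -0.1 -0.6]
[0.59991257 0.17780559 0.02881557]
scene [[317.0, 223.2], [315.7, 226.0], [271.1, 208.6]]
wrist [[254.6, 188.6], [255.8, 183.5], [389.9, 149.3]]
317 223
```

View pics/tip.png

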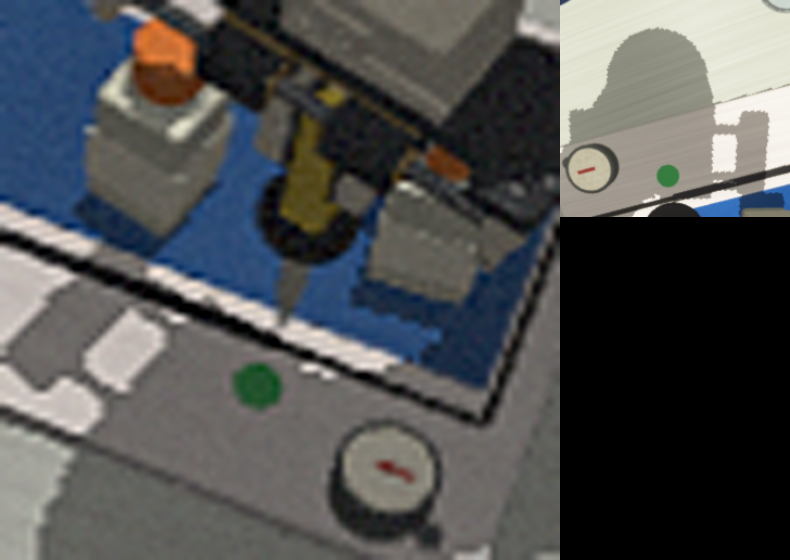

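The stylus tip at (282,322) in the crop is within 1 px of the prediction, next to the seam start by the green dot. I'm lowering it to about 3 mm above the gasket.

Emit:
{"name": "servo_tool", "arguments": {
  "series": [
    [[0.5,0,3,0],[0.5,0,3,0],[0,0,3,0],[0,0,2,0],[0,0,2,0],[0,0,1,0],[0,0,0,0],[0,0,0,0],[0,0,0,0],[0,0,0,0]]
  ]
}}

```text
t: 41.13
eef_pos: [0.6016, 0.1775, 0.1381]
ee_rot: [-3.141, -0.0, -0.33]
force: [-0.1, 0.8, -0.5]
width: 0.0181
gripper_force: 20.0
```

Emit:
{"name": "servo_tool", "arguments": {
  "series": [
    [[0.63,2.39,0,0],[0.63,2.39,0,0],[0.63,2.39,0,0],[0.63,2.39,0,0],[0.63,2.39,0,0],[0.63,2.39,0,0],[0.63,2.39,0,0],[0.63,2.39,0,0],[0.63,2.39,0,0],[0.63,2.39,0,0]]
  ]
}}

```text
t: 41.97
eef_pos: [0.5997, 0.1525, 0.138]
ee_rot: [3.142, 0.0, -0.33]
force: [-0.1, -0.3, -0.9]
width: 0.018
gripper_force: 20.0
```

```bash
python3 - <<'E'
from h import *
s=st();to(.5902,.0285,.1365);print('expected ratio .628/2.385')
E
```

```text
t 41.97 tcp [0.5997 0.1525 0.138 ] rot [ 3.142  0.    -0.33 ] w 0.018038329822973518 F [-0.1 -0.3 -0.9]
tool shift mm [ 31.2 120.4   1.5] turn None
expected ratio .628/2.385
```

Emit:
{"name": "servo_tool", "arguments": {
  "series": [
    [[0.62,2.41,0.5,0],[0.62,2.41,0.5,0],[0.62,2.41,0,0],[0.62,2.41,0,0],[0.62,2.41,0,0],[0.62,2.41,0,0],[0.62,2.41,0,0],[0.62,2.41,0,0],[0.62,2.41,0,0],[0.62,2.41,0,0]]
  ]
}}

```text
t: 42.8
eef_pos: [0.5978, 0.1277, 0.137]
ee_rot: [-3.142, -0.0, -0.33]
force: [-0.1, 0.5, -0.3]
width: 0.0179
gripper_force: 20.0
```

Emit:
{"name": "servo_tool", "arguments": {
  "series": [
    [[0.62,2.41,0,0],[0.62,2.41,0,0],[0.62,2.41,0,0],[0.62,2.41,0,0],[0.62,2.41,0,0],[0.62,2.41,0,0],[0.62,2.41,0,0],[0.62,2.41,0,0],[0.62,2.41,0,0],[0.62,2.41,0,0]]
  ]
}}

```text
t: 43.63
eef_pos: [0.5958, 0.1029, 0.137]
ee_rot: [-3.142, -0.0, -0.33]
force: [0.7, 0.1, -0.6]
width: 0.0181
gripper_force: 20.0
```

Emit:
{"name": "servo_tool", "arguments": {
  "series": [
    [[0.62,2.41,0,0],[0.62,2.41,0,0],[0.62,2.41,0,0],[0.62,2.41,0,0],[0.62,2.41,0,0],[0.62,2.41,0,0],[0.62,2.41,0,0],[0.62,2.41,0,0],[0.62,2.41,0,0],[0.62,2.41,0,0]]
  ]
}}

```text
t: 44.47
eef_pos: [0.5939, 0.0781, 0.1369]
ee_rot: [3.142, 0.0, -0.33]
force: [-1.0, -0.4, -0.6]
width: 0.0182
gripper_force: 20.0
```

Emit:
{"name": "servo_tool", "arguments": {
  "series": [
    [[0.62,2.41,0,0],[0.62,2.41,0,0],[0.62,2.41,0,0],[0.62,2.41,0,0],[0.62,2.41,0,0],[0.62,2.41,0,0],[0.62,2.41,0,0],[0.62,2.41,0,0],[0.62,2.41,0,0],[0.62,2.41,0,0]]
  ]
}}

```text
t: 45.3
eef_pos: [0.592, 0.0533, 0.137]
ee_rot: [-3.142, -0.0, -0.33]
force: [-0.7, 0.4, -0.4]
width: 0.0182
gripper_force: 20.0
```

Emit:
{"name": "servo_tool", "arguments": {
  "series": [
    [[0.62,2.41,0,0],[0.62,2.41,0,0],[0.62,2.41,0,0],[0.62,2.41,0,0],[0.62,2.41,0,0],[0.62,2.41,0,0],[0.62,2.41,0,0],[0.62,2.41,0,0],[0.62,2.41,0,0],[0.62,2.41,0,0]]
  ]
}}

```text
t: 46.13
eef_pos: [0.59, 0.0285, 0.137]
ee_rot: [-3.142, -0.0, -0.33]
force: [-0.6, 0.3, -0.8]
width: 0.0178
gripper_force: 20.0
```

```bash
python3 - <<'E'
from h import *
s=st();to(.6273,-.0148,.137)
E
```

```text
t 46.13 tcp [0.59   0.0285 0.137 ] rot [-3.142 -0.    -0.33 ] w 0.01782592220597381 F [-0.6  0.3 -0.8]
tool shift mm [49.3 28.9 -0. ] turn None
```

Emit:
{"name": "servo_tool", "arguments": {
  "series": [
    [[2.46,1.45,0,0],[2.46,1.45,0,0],[2.46,1.45,0,0],[2.46,1.45,0,0],[2.46,1.45,0,0],[2.46,1.45,0,0],[2.46,1.45,0,0],[2.46,1.45,0,0],[2.46,1.45,0,0],[2.46,1.45,0,0]]
  ]
}}

```text
t: 46.97
eef_pos: [0.6088, 0.0069, 0.137]
ee_rot: [-3.142, 0.0, -0.33]
force: [-0.3, 0.4, -0.4]
width: 0.0176
gripper_force: 20.0
```

Emit:
{"name": "servo_tool", "arguments": {
  "series": [
    [[2.46,1.45,0,0],[2.46,1.45,0,0],[2.46,1.45,0,0],[2.46,1.45,0,0],[2.46,1.45,0,0],[2.46,1.45,0,0],[2.46,1.45,0,0],[2.46,1.45,0,0],[2.46,1.45,0,0],[2.46,1.45,0,0]]
  ]
}}

```text
t: 47.8
eef_pos: [0.6273, -0.0148, 0.1369]
ee_rot: [3.142, 0.0, -0.33]
force: [0.2, -0.2, 0.1]
width: 0.0173
gripper_force: 20.0
```

Emit:
{"name": "servo_tool", "arguments": {
  "series": [
    [[0.63,2.4,0,0],[0.63,2.4,0,0],[0.63,2.4,0,0],[0.63,2.4,0,0],[0.63,2.4,0,0],[0.63,2.4,0,0],[0.63,2.4,0,0],[0.63,2.4,0,0],[0.63,2.4,0,0],[0.63,2.4,0,0]]
  ]
}}

```text
t: 48.63
eef_pos: [0.6254, -0.0396, 0.137]
ee_rot: [-3.142, -0.0, -0.33]
force: [-0.0, -0.1, -1.3]
width: 0.0176
gripper_force: 20.0
```

Emit:
{"name": "servo_tool", "arguments": {
  "series": [
    [[0.63,2.4,0,0],[0.63,2.4,0,0],[0.63,2.4,0,0],[0.63,2.4,0,0],[0.63,2.4,0,0],[0.63,2.4,0,0],[0.63,2.4,0,0],[0.63,2.4,0,0],[0.63,2.4,0,0],[0.63,2.4,0,0]]
  ]
}}

```text
t: 49.47
eef_pos: [0.6235, -0.0644, 0.137]
ee_rot: [3.142, 0.0, -0.33]
force: [0.3, -0.8, 0.1]
width: 0.0184
gripper_force: 20.0
```

Emit:
{"name": "servo_tool", "arguments": {
  "series": [
    [[0.63,2.4,0,0],[0.63,2.4,0,0],[0.63,2.4,0,0],[0.63,2.4,0,0],[0.63,2.4,0,0],[0.63,2.4,0,0],[0.63,2.4,0,0],[0.63,2.4,0,0],[0.63,2.4,0,0],[0.63,2.4,0,0]]
  ]
}}

```text
t: 50.3
eef_pos: [0.6217, -0.0891, 0.1369]
ee_rot: [3.142, 0.0, -0.33]
force: [0.0, -0.1, -1.2]
width: 0.0181
gripper_force: 20.0
```

```bash
python3 - <<'E'
from h import *
s=st();to(.6166,-.1634,.137)
import chk
chk.caps('top')
E
```

```text
t 50.3 tcp [ 0.6217 -0.0891  0.1369] rot [ 3.142  0.    -0.33 ] w 0.01807247090125381 F [ 0.  -0.1 -1.2]
tool shift mm [19.2 72.  -0.1] turn None
top [256. 215.] [251 210  11  11  90] [ 0.535 -0.025] plate 0.025 -0.005
top [349. 233.] [343 228  12  11 110] [ 0.492 -0.265] plate -0.001 -0.247
top [439. 297.] [426 283  43  39 307] [ 0.332 -0.496] plate -0.144 -0.489
```

Emit:
{"name": "servo_tool", "arguments": {
  "series": [
    [[0.63,2.4,0,0],[0.63,2.4,0,0],[0.63,2.4,0,0],[0.63,2.4,0,0],[0.63,2.4,0,0],[0.63,2.4,0,0],[0.63,2.4,0,0],[0.63,2.4,0,0],[0.63,2.4,0,0],[0.63,2.4,0,0]]
  ]
}}

```text
t: 51.18
eef_pos: [0.6199, -0.1139, 0.1369]
ee_rot: [3.142, 0.0, -0.33]
force: [0.1, -0.4, -0.1]
width: 0.0181
gripper_force: 20.0
```

Emit:
{"name": "servo_tool", "arguments": {
  "series": [
    [[0.63,2.4,0,0],[0.63,2.4,0,0],[0.63,2.4,0,0],[0.63,2.4,0,0],[0.63,2.4,0,0],[0.63,2.4,0,0],[0.63,2.4,0,0],[0.63,2.4,0,0],[0.63,2.4,0,0],[0.63,2.4,0,0]]
  ]
}}

```text
t: 52.02
eef_pos: [0.6181, -0.1386, 0.137]
ee_rot: [-3.142, -0.0, -0.33]
force: [-0.2, 0.5, 0.4]
width: 0.0178
gripper_force: 20.0
```

Emit:
{"name": "servo_tool", "arguments": {
  "series": [
    [[0.63,2.4,0,0],[0.63,2.4,0,0],[0.63,2.4,0,0],[0.63,2.4,0,0],[0.63,2.4,0,0],[0.63,2.4,0,0],[0.63,2.4,0,0],[0.63,2.4,0,0],[0.63,2.4,0,0],[0.63,2.4,0,0]]
  ]
}}

```text
t: 52.85
eef_pos: [0.6163, -0.1633, 0.137]
ee_rot: [-3.142, -0.0, -0.33]
force: [0.0, 0.1, -0.8]
width: 0.0181
gripper_force: 20.0
```

Emit:
{"name": "servo_tool", "arguments": {
  "series": [
    [[0,0,-8,0],[0,0,-14,0],[0,0,-15,0],[0,0,-16,0],[0,0,-16,0],[0,0,-16,0],[0,0,-16,0],[0,0,-16,0],[0,0,-14,0],[0,0,-8,0]]
  ]
}}

```text
t: 53.68
eef_pos: [0.6169, -0.1632, 0.2787]
ee_rot: [-3.141, -0.003, -0.33]
force: [-0.2, 0.3, -0.9]
width: 0.018
gripper_force: 20.0
```

Emit:
{"name": "servo_tool", "arguments": {
  "series": [
    [[-5,-9,0,0],[-9,-16,0,0],[-10,-18,0,0],[-10,-18,0,0],[-10,-18,0,0],[-10,-18,0,0],[-10,-18,0,0],[-10,-18,0,0],[-10,-18,0,0],[-10,-18,0,0]]
  ]
}}

```text
t: 54.52
eef_pos: [0.5812, 0.0286, 0.2753]
ee_rot: [3.141, 0.001, -0.33]
force: [0.6, 0.5, -1.4]
width: 0.0177
gripper_force: 20.0
```

Emit:
{"name": "servo_tool", "arguments": {
  "series": [
    [[-10,-18,0,0],[-10,-18,0,0],[-10,-18,0,0],[-10,-18,0,0],[-10,-18,0,0],[-10,-18,0,0],[-10,-18,0,0],[-10,-18,0,0],[-10,-18,0,0],[-10,-18,0,0]]
  ]
}}

```text
t: 55.35
eef_pos: [0.5447, 0.2311, 0.2753]
ee_rot: [3.141, 0.001, -0.33]
force: [0.4, -0.0, 0.1]
width: 0.0177
gripper_force: 20.0
```

```bash
python3 - <<'E'
from h import *
s=st();to(.5059,.4138,.27,-.33)
E
```

```text
t 55.35 tcp [0.5447 0.2311 0.2753] rot [ 3.141e+00  1.000e-03 -3.300e-01] w 0.017734391629692186 F [ 0.4 -0.   0.1]
tool shift mm [ -95.9 -160.3    5.3] turn 0.0
```

Emit:
{"name": "servo_tool", "arguments": {
  "series": [
    [[-10,-17,0,0],[-10,-17,0,0],[-10,-17,0,0],[-10,-17,0,0],[-10,-17,0,0],[-10,-17,0,0],[-10,-17,0,0],[-10,-17,0,0],[-9,-15,0,0],[-6.9,-9.3,0,0]]
  ]
}}

```text
t: 56.18
eef_pos: [0.5063, 0.4147, 0.2754]
ee_rot: [3.141, 0.0, -0.329]
force: [0.4, 0.2, -0.2]
width: 0.0183
gripper_force: 20.0
```

Emit:
{"name": "servo_tool", "arguments": {
  "series": [
    [[0,0,0,0],[0,0,2,0],[0,0,2,0],[0,0,0,0],[0,0,0,0],[0,0,0,0],[0,0,0,0],[0,0,0,0],[0,0,0,0],[0,0,0,0]]
  ]
}}

```text
t: 57.02
eef_pos: [0.5071, 0.4126, 0.272]
ee_rot: [-3.141, -0.0, -0.33]
force: [-0.2, 0.3, -1.1]
width: 0.018
gripper_force: 20.0
```

```bash
python3 - <<'E'
from h import *
s=st();to(.5059,.4138,.1405,-.33)
E
```

```text
t 57.02 tcp [0.5071 0.4126 0.272 ] rot [-3.141 -0.    -0.33 ] w 0.017993962743968403 F [-0.2  0.3 -1.1]
tool shift mm [ -1.5  -0.8 131.5] turn 0.0
```

Emit:
{"name": "servo_tool", "arguments": {
  "series": [
    [[-1.5,-0.8,5,0],[0,0,8,0],[0,0,8,0],[0,0,8,0],[0,0,8,0],[0,0,8,0],[0,0,8,0],[0,0,7,0],[0,0,5,0],[0,0,3,0]]
  ]
}}

```text
t: 57.85
eef_pos: [0.5056, 0.4137, 0.203]
ee_rot: [3.141, 0.0, -0.33]
force: [-1.4, -0.1, -0.5]
width: 0.018
gripper_force: 20.0
```

Emit:
{"name": "servo_tool", "arguments": {
  "series": [
    [[0,0,5,0],[0,0,8,0],[0,0,8,0],[0,0,8,0],[0,0,8,0],[0,0,8,0],[0,0,8,0],[0,0,5,0],[0,0,2,0],[0,0,0,0]]
  ]
}}

```text
t: 58.68
eef_pos: [0.5057, 0.4137, 0.1432]
ee_rot: [3.141, 0.0, -0.33]
force: [0.5, -0.2, -0.4]
width: 0.018
gripper_force: 20.0
```

Emit:
{"name": "servo_tool", "arguments": {
  "series": [
    [[0,0,1,0],[0,0,1,0],[0,0,1,0],[0,0,0,0],[0,0,0,0],[0,0,0,0],[0,0,0,0],[0,0,0,0],[0,0,0,0],[0,0,0,0]]
  ]
}}

```text
t: 59.52
eef_pos: [0.5058, 0.4139, 0.141]
ee_rot: [-3.142, -0.0, -0.33]
force: [-0.9, -0.9, -0.7]
width: 0.0177
gripper_force: 20.0
```

Emit:
{"name": "servo_tool", "arguments": {
  "series": [
    [[0,0,0,0],[0,0,0,0],[0,0,0,0],[0,0,0,0],[0,0,0,0],[0,0,0,0],[0,0,0,0],[0,0,0,0],[0,0,0,0],[0,0,0,0]]
  ],
  "claw": -0.3
}}

```text
t: 60.35
eef_pos: [0.5058, 0.4139, 0.141]
ee_rot: [-3.142, 0.0, -0.33]
force: [-0.3, 0.3, -0.1]
width: 0.0569
gripper_force: 0.0
```

Emit:
{"name": "servo_tool", "arguments": {
  "series": [
    [[0,0,-8,0],[0,0,-15,0],[0,0,-15,0],[0,0,-15,0],[0,0,-15,0],[0,0,-15,0],[0,0,-15,0],[0,0,-15,0],[0,0,-15,0],[0,0,-12,0]]
  ]
}}

```text
t: 61.18
eef_pos: [0.506, 0.414, 0.2831]
ee_rot: [-3.14, -0.001, -0.33]
force: [-0.4, 0.4, 0.3]
width: 0.057
gripper_force: 0.0
```

Emit:
{"name": "servo_tool", "arguments": {
  "series": [
    [[-10,0,-3,0],[-12,0,-3,0],[-12,0,-3,0],[-12,0,-3,0],[-12,0,-3,0],[-12,0,-3,0],[-12,0,-3,0],[-12,0,-3,0],[-12,0,-3,0],[0,0,0,0]]
  ]
}}

```text
t: 62.02
eef_pos: [0.4037, 0.4492, 0.309]
ee_rot: [-3.14, 0.0, -0.328]
force: [0.3, -0.3, 0.3]
width: 0.057
gripper_force: 0.0
```

```bash
python3 - <<'E'
from h import *
import chk
s=st()
def blob(n,lo,hi,mn=20):
    im=grab(n);m=cv2.inRange(cv2.cvtColor(im,cv2.COLOR_RGB2HSV),np.array(lo),np.array(hi));q,l,s,ce=cv2.connectedComponentsWithStats(m)
    c=cal(n)
    for i in range(1,q):
        if s[i,4]>mn: print(n,ce[i].round(1),s[i].tolist())
    print('pred',w2px(c,[[.506,.413,.11],[.506,.413,.184]]).round(1).tolist())
for n in('wrist','scene','top'): blob(n,(20,120,60),(34,255,255))
chk.caps('top');chk.caps('wrist')
c=cal('top')
grab('top')
for n in('ready_base','ready_tip'):
    for d in trace('top',n)[:1]:
        k=cv2.findContours(d['mask'].astype(np.uint8),0,2)[0];k=max(k,key=cv2.contourArea);print(n,d['conf'],cv2.minAreaRect(k))
ct,cs=cal('top'),cal('scene')
for n,cc in(('top',ct),('scene',cs)):
    im=grab(n);m=cv2.inRange(cv2.cvtColor(im,cv2.COLOR_RGB2HSV),np.array((0,150,60)),np.array((4,255,255)));q,l,s,ce=cv2.connectedComponentsWithStats(m)
    print(n,'ball pred',w2px(cc,[[.447,-.413,.092]]),[(ce[i].round(1).tolist(),s[i,4]) for i in range(1,q) if s[i,4]>15])
E
```

```text
t 62.02 tcp [0.4037 0.4492 0.309 ] rot [-3.14   0.    -0.328] w 0.0570002670030473 F [ 0.3 -0.3  0.3]
wrist [255.2  78.3] [246, 66, 19, 27, 465]
pred [[255.9, 86.3], [256.1, 77.4]]
scene [412.5 200.8] [405, 191, 16, 21, 136]
pred [[408.1, 207.4], [416.6, 193.0]]
top [ 80.1 223.9] [71, 220, 20, 8, 116]
pred [[87.6, 223.7], [74.5, 224.1]]
top [207. 211.] [202 207  11  10  90] [0.543 0.102] plate 0.023 0.122
top [256. 215.] [251 210  11  11  91] [ 0.535 -0.025] plate 0.025 -0.005
top [170. 226.] [165 221  11  11  97] [0.503 0.196] plate -0.024 0.213
top [349. 233.] [343 228  12  11 111] [ 0.492 -0.265] plate -0.001 -0.247
top [439. 297.] [426 283  44  39 321] [ 0.332 -0.496] plate -0.144 -0.49
wrist [429.  30.] [411  13  36  34 875] [0.503 0.204] plate -0.024 0.221
ready_base 0.79 ((396.3117370605469, 241.84706115722656), (26.573984146118164, 27.984033584594727), 12.528807640075684)
ready_tip 0.57 ((401.5000305175781, 251.5), (8.485280990600586, 5.656853675842285), 45.0)
top ball pred [[401.50429462 250.70535004]] [([305.0, 180.0], np.int32(21)), ([402.3, 252.5], np.int32(52))]
scene ball pred [[163.85123605 123.49332497]] [([164.3, 121.4], np.int32(27)), ([207.6, 202.6], np.int32(27)), ([348.0, 295.2], np.int32(25)), ([310.7, 296.7], np.int32(29)), ([346.3, 305.9], np.int32(35)), ([308.4, 307.5], np.int32(31)), ([344.4, 316.4], np.int32(30))]
```

The stylus hangs upright again, with the blobs matching the predicted line. The +y bottle was bumped, but it's still in the lane at plate (-0.024, 0.213). Now the lever.

Emit:
{"name": "servo_tool", "arguments": {
  "series": [
    [[9.9,20.3,0,0],[9.9,20.3,0,0],[9.9,20.3,0,0],[9.9,20.3,0,0],[9.9,20.3,0,0],[9.9,20.3,0,0],[9.9,20.3,0,0],[9.9,20.3,0,0],[9.9,20.3,0,0],[9.9,20.3,0,0]]
  ]
}}

```text
t: 63.35
eef_pos: [0.4335, 0.2228, 0.308]
ee_rot: [-3.141, -0.0, -0.33]
force: [-0.6, -0.1, 0.4]
width: 0.0572
gripper_force: 0.0
```

Emit:
{"name": "servo_tool", "arguments": {
  "series": [
    [[9.9,20.3,0,0],[9.9,20.3,0,0],[9.9,20.3,0,0],[9.9,20.3,0,0],[9.9,20.3,0,0],[9.9,20.3,0,0],[9.9,20.3,0,0],[9.9,20.3,0,0],[9.9,20.3,0,0],[9.9,20.3,0,0]]
  ]
}}

```text
t: 64.18
eef_pos: [0.4614, -0.0013, 0.3081]
ee_rot: [-3.141, -0.0, -0.33]
force: [-0.2, -0.2, -0.1]
width: 0.0568
gripper_force: 0.0
```

Emit:
{"name": "servo_tool", "arguments": {
  "series": [
    [[2.1,21.5,0,0],[2.1,21.5,0,0],[2.1,21.5,0,0],[2.1,21.5,0,0],[2.1,21.5,0,0],[2.1,21.5,0,0],[2.1,21.5,0,0],[2.1,21.5,0,0],[2.1,21.5,0,0],[2.1,21.5,0,0]]
  ]
}}

```text
t: 65.02
eef_pos: [0.4111, -0.2114, 0.3081]
ee_rot: [-3.142, -0.0, -0.33]
force: [0.2, -0.5, 0.0]
width: 0.0568
gripper_force: 0.0
```

Emit:
{"name": "servo_tool", "arguments": {
  "series": [
    [[2.1,21.5,0,0],[2.1,21.5,0,0],[2.1,21.5,0,0],[2.1,21.5,0,0],[2.1,21.5,0,0],[2.1,21.5,0,0],[2.1,21.5,0,0],[2.1,21.5,0,0],[2.1,21.5,0,0],[2.1,21.5,0,0]]
  ]
}}

```text
t: 65.85
eef_pos: [0.3613, -0.4217, 0.308]
ee_rot: [3.142, -0.0, -0.33]
force: [0.3, 0.5, 0.3]
width: 0.057
gripper_force: 0.0
```

Emit:
{"name": "servo_tool", "arguments": {
  "series": [
    [[0,0,0,-0.11],[0,0,0,-0.11],[0,0,0,-0.11],[0,0,0,0],[0,0,0,0],[0,0,0,0],[0,0,0,0],[0,0,0,0],[0,0,0,0],[0,0,0,0]]
  ],
  "claw": 1
}}

```text
t: 66.68
eef_pos: [0.3619, -0.4204, 0.308]
ee_rot: [3.142, -0.0, -0.0]
force: [0.3, 0.0, -1.0]
width: 0.0012
gripper_force: 0.0
```

```bash
python3 - <<'E'
from h import *
import chk
s=st();im=grab('wrist','w5.png');c=cal('wrist')
r=trace('wrist','ready_base')
for d in r[:1]:
    k=max(cv2.findContours(d['mask'].astype(np.uint8),0,2)[0],key=cv2.contourArea);b=cv2.boxPoints(cv2.minAreaRect(k));W=px2w(c,b,.025)
    print(d['conf'],b.round(0).tolist(),W[:,:2].round(3).tolist(),W.mean(0).round(3),[np.linalg.norm(W[i]-W[i-1]).round(3) for i in range(4)],[np.arctan2(*(W[i]-W[i-1])[1::-1]).round(2) for i in range(4)])
for n in('ready_base','ready_tip'): print(n,[(round(d['conf'],2),np.round(d['position'],3).tolist()) for d in recognise('wrist',n)])
m=cv2.inRange(cv2.cvtColor(im,cv2.COLOR_RGB2HSV),np.array((0,150,60)),np.array((6,255,255)));q,l,st_,ce=cv2.connectedComponentsWithStats(m)
for i in range(1,q):
    if st_[i,4]>40: print('red',ce[i],st_[i,:5],px2w(c,ce[i],.094)[0].round(3))
chk.caps('top')
E
```

```text
t 66.68 tcp [ 0.3619 -0.4204  0.308 ] rot [ 3.142 -0.    -0.   ] w 0.0012349151621285166 F [ 0.3  0.  -1. ]
0.64 [[231.0, 114.0], [244.0, 63.0], [277.0, 71.0], [264.0, 122.0]] [[0.438, -0.385], [0.511, -0.405], [0.5, -0.453], [0.426, -0.435]] [ 0.469 -0.42   0.025] [np.float64(0.051), np.float64(0.076), np.float64(0.049), np.float64(0.076)] [np.float64(1.33), np.float64(-0.27), np.float64(-1.8), np.float64(2.9)]
ready_base [(0.96, [0.471, -0.419, 0.024])]
ready_tip [(0.75, [0.446, -0.418, 0.105])]
red [248.90378007 108.6185567 ] [240  99  19  20 291] [ 0.444 -0.413  0.094]
top [207. 211.] [202 206  11  11  92] [0.543 0.102] plate 0.023 0.122
top [256. 215.] [251 210  11  11  90] [ 0.535 -0.025] plate 0.025 -0.005
top [170. 226.] [165 221  11  11  98] [0.503 0.196] plate -0.024 0.213
top [349. 233.] [343 228  12  11 110] [ 0.492 -0.264] plate -0.001 -0.247
```

Emit:
{"name": "servo_tool", "arguments": {
  "series": [
    [[8,-7,0,0],[8,-7,0,0],[8,-7,0,0],[0,0,0,0.125],[0,0,0,0.125],[0,0,15,0],[0,0,20,0],[0,0,20,0],[0,0,20,0],[0,0,20,0]]
  ]
}}

```text
t: 67.77
eef_pos: [0.3866, -0.3987, 0.2122]
ee_rot: [3.142, -0.0, -0.249]
force: [-0.3, -0.7, -0.3]
width: 0.0003
gripper_force: 0.0
```

Emit:
{"name": "servo_tool", "arguments": {
  "series": [
    [[0,0,20,0],[0,0,20,0],[0,0,20,0],[0,0,20,0],[0,0,20,0],[0,0,20,0],[0,0,15,0],[0,0,6,0],[0,0,0,0],[0,0,0,0]]
  ]
}}

```text
t: 68.6
eef_pos: [0.3865, -0.3994, 0.0723]
ee_rot: [3.141, 0.0, -0.249]
force: [0.2, 0.2, 0.5]
width: 0.0004
gripper_force: 0.0
```

Emit:
{"name": "servo_tool", "arguments": {
  "series": [
    [[6,0,0,0],[6,0,0,0],[6,0,0,0],[6,0,0,0],[6,0,0,0],[6,0,0,0],[6,0,0,0],[6,0,0,0],[6,0,0,0],[6,0,0,0]]
  ]
}}

```text
t: 69.43
eef_pos: [0.4445, -0.4144, 0.0719]
ee_rot: [-3.142, 0.0, -0.25]
force: [-0.4, 0.3, 1.7]
width: 0.0006
gripper_force: 0.6
```

Emit:
{"name": "servo_tool", "arguments": {
  "series": [
    [[5,0,0,0],[5,0,0,0],[5,0,0,0],[5,0,0,0],[5,0,0,0],[5,0,0,0],[5,0,0,0],[5,0,0,0],[0,0,0,0],[0,0,0,0]]
  ]
}}

```text
t: 70.27
eef_pos: [0.4828, -0.4242, 0.0718]
ee_rot: [-3.142, 0.0, -0.25]
force: [-1.5, 0.4, 0.7]
width: 0.0005
gripper_force: 0.7
```

```bash
cat > lev.py <<'E'
from h import *
s=st();p=np.array(s['eef_pos'][:2])-[.469,-.42];print('along',p@[.969,-.247])
for n in('scene','top'):
    im=grab(n);c=cal(n);m=cv2.inRange(cv2.cvtColor(im,cv2.COLOR_RGB2HSV),np.array((0,150,50)),np.array((6,255,255)));q,l,S,ce=cv2.connectedComponentsWithStats(m)
    for a in(-.33,.3,.47,.67):
        P=np.array([.469,-.42,.022])+.08*np.array([np.sin(a)*.969,-np.sin(a)*.247,np.cos(a)]);print(n,a,w2px(c,[P]).round(1).tolist())
    print([(ce[i].round(1).tolist(),int(S[i,4])) for i in range(1,q) if S[i,4]>5])
E
python3 lev.py
```

```text
t 70.27 tcp [ 0.4828 -0.4242  0.0718] rot [-3.142  0.    -0.25 ] w 0.0004682897820865769 F [-1.5  0.4  0.7]
along 0.014370534318351554
scene -0.33 [[163.8, 121.7]]
scene 0.3 [[153.6, 130.4]]
scene 0.47 [[151.3, 133.7]]
scene 0.67 [[149.1, 138.0]]
[([150.4, 134.9], 19), ([207.6, 202.6], 28), ([347.8, 295.2], 26), ([310.6, 297.0], 31), ([346.3, 305.9], 33), ([308.3, 307.5], 32), ([344.4, 316.5], 31)]
top -0.33 [[402.6, 252.1]]
top 0.3 [[407.1, 233.9]]
top 0.47 [[407.4, 229.2]]
top 0.67 [[407.3, 224.3]]
[([163.9, 87.6], 11), ([130.7, 90.3], 12), ([164.9, 98.1], 8), ([131.9, 101.1], 8), ([132.3, 110.9], 9), ([304.9, 180.0], 20)]
```

About 0.53 rad forward of vertical; push on to the stop.

Emit:
{"name": "servo_tool", "arguments": {
  "series": [
    [[3,0,0,0],[3,0,0,0],[3,0,0,0],[3,0,0,0],[2,0,0,0],[0,0,0,0],[0,0,0,0],[0,0,0,0],[0,0,0,0],[0,0,0,0]]
  ]
}}

```text
t: 71.2
eef_pos: [0.4849, -0.4245, 0.0707]
ee_rot: [-3.138, 0.021, -0.252]
force: [-30.8, 9.4, 20.0]
width: 0.0007
gripper_force: 18.6
```

```bash
python3 lev.py
```

```text
t 71.2 tcp [ 0.4849 -0.4245  0.0707] rot [-3.138  0.021 -0.252] w 0.0006761221551155221 F [-30.8   9.4  20. ]
along 0.01655518646382397
scene -0.33 [[163.8, 121.7]]
scene 0.3 [[153.6, 130.4]]
scene 0.47 [[151.3, 133.7]]
scene 0.67 [[149.1, 138.0]]
[([150.7, 135.1], 21), ([207.6, 202.6], 28), ([347.7, 295.1], 27), ([310.6, 296.9], 31), ([346.3, 305.9], 35), ([308.3, 307.5], 32), ([344.5, 316.3], 32)]
top -0.33 [[402.6, 252.1]]
top 0.3 [[407.1, 233.9]]
top 0.47 [[407.4, 229.2]]
top 0.67 [[407.3, 224.3]]
[([163.9, 87.6], 11), ([130.5, 90.4], 13), ([164.9, 98.1], 8), ([131.7, 101.1], 9), ([132.3, 111.0], 9), ([304.9, 180.0], 20)]
```

The force rise shows it's at the stop. Back off and go up, then check everything.

Emit:
{"name": "servo_tool", "arguments": {
  "series": [
    [[-8,0,0,0],[-10,0,0,0],[-12,0,0,0],[-12,0,0,0],[-12,0,0,0],[-12,0,0,0],[-12,0,0,0],[0,0,-15,0],[0,0,-20,0],[0,0,-20,0]]
  ]
}}

```text
t: 72.13
eef_pos: [0.4197, -0.408, 0.1273]
ee_rot: [-3.141, 0.001, -0.25]
force: [1.9, -0.1, 0.1]
width: 0.0005
gripper_force: 0.0
```

Emit:
{"name": "servo_tool", "arguments": {
  "series": [
    [[0,0,-20,0],[0,0,-20,0],[0,0,-20,0],[0,0,-20,0],[0,0,-20,0],[0,0,-20,0],[0,0,-20,0],[0,0,0,0],[0,0,0,0],[0,0,0,0]]
  ]
}}

```text
t: 72.97
eef_pos: [0.4202, -0.408, 0.2665]
ee_rot: [-3.141, 0.0, -0.25]
force: [0.3, 0.5, -0.6]
width: 0.0001
gripper_force: 0.0
```

```bash
python3 lev.py; python3 - <<'E'
from h import *
import chk
chk.caps('top');chk.caps('scene')
# uprightness: both cameras' rays must meet at cap height
for n in('scene','top'):
    im=grab(n);c=cal(n);m=cv2.inRange(cv2.cvtColor(im,cv2.COLOR_RGB2HSV),np.array((20,120,60)),np.array((34,255,255)));q,l,S,ce=cv2.connectedComponentsWithStats(m)
    print(n,'yellow',[(ce[i].round(1).tolist(),int(S[i,4])) for i in range(1,q) if S[i,4]>20])
    for k in('beaker_rim','amber'): print(k,[(round(d['conf'],2),np.round(d['position'],3).tolist()) for d in recognise(n,k)][:1])
E
```

```text
t 72.97 tcp [ 0.4202 -0.408   0.2665] rot [-3.141  0.    -0.25 ] w 0.00012134200297485195 F [ 0.3  0.5 -0.6]
along -0.050239707921174014
scene -0.33 [[163.8, 121.7]]
scene 0.3 [[153.6, 130.4]]
scene 0.47 [[151.3, 133.7]]
scene 0.67 [[149.1, 138.0]]
[([150.5, 134.8], 28), ([207.6, 202.6], 28), ([347.6, 295.2], 28), ([310.6, 296.7], 30), ([346.3, 305.9], 35), ([308.3, 307.5], 32), ([344.4, 316.6], 33)]
top -0.33 [[402.6, 252.1]]
top 0.3 [[407.1, 233.9]]
top 0.47 [[407.4, 229.2]]
top 0.67 [[407.3, 224.3]]
[([164.0, 87.5], 10), ([130.7, 90.3], 12), ([164.9, 98.3], 9), ([131.5, 101.0], 10), ([132.2, 111.1], 8), ([305.0, 180.0], 21)]
top [207. 211.] [202 206  11  11  90] [0.543 0.102] plate 0.023 0.121
top [256. 215.] [251 210  11  11  88] [ 0.535 -0.025] plate 0.025 -0.005
top [170. 226.] [165 221  11  11  97] [0.503 0.197] plate -0.024 0.213
top [349. 233.] [343 228  12  11 112] [ 0.492 -0.265] plate -0.001 -0.247
scene [150. 106.] [129  90  39  24 350] [ 0.412 -0.482] plate -0.065 -0.47
scene [195. 140.] [191 135  10  12  92] [ 0.501 -0.261] plate 0.008 -0.244
scene [261. 172.] [257 166  10  13 106] [ 0.544 -0.022] plate 0.033 -0.001
scene [336. 185.] [331 179  11  13 113] [0.512 0.199] plate -0.015 0.216
scene [301. 186.] [296 180  11  13 114] [0.552 0.104] plate 0.032 0.125
scene [179. 221.] [169 212  20  17 197] [ 0.781 -0.174] plate 0.281 -0.136
scene yellow [([412.5, 200.8], 134)]
beaker_rim [(0.83, [0.744, 0.011, 0.064])]
amber [(0.95, [0.769, -0.184, 0.082])]
top yellow [([76.3, 223.9], 67)]
beaker_rim [(0.92, [0.77, 0.021, 0.048])]
amber [(0.73, [0.748, -0.187, 0.088])]
```

```bash
python3 -c "
from h import *
print(ticket.job_done())"
```

```text
the job is handed in; nothing more can be done
None
```

The job is handed in: both tipped bottles stand upright in the lane, the seam was traced from green to red, the stylus hangs back in its holster, and the lever is pushed over to its stop. The camera checks agree, but the judge returned no verdict.

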